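# Close the drive housing: hook the cover, swing it down, cam it tight

## Task

Close the grey drive housing with its aluminium cover: hold the cover tilted, hook its turned-in lip under the housing's ledge, then swing the other end down so that the cover lies flat on the rim with its bolt in the open mouth of the cam disc. Then swing the red cam lever half a turn, as far as it goes, so that the hook draws the bolt in and the cover is pulled tight against the seal. Leave the things lying around it where they are.

Things in the scene. Friction and masses are not known exactly. Their poses are not given: they have to be found in the camera images.
- housing: Drive housing, fixed: grey open tub, 170 mm long (x), 120 wide (y), rim 60 mm above the bench, on a dark base plate; ledge at its +x end, cam lock at -x, small motor inside below the rim. Origin on the bench under the tub's middle. Cover home = cover's origin at x 0, y 0, z 34 mm here, axes parallel; lay it down 4 to 11 mm short of that (at x +4 to +11 mm, y within 4 mm), the cam draws it the rest
- ledge_edge (a point): Middle of the lower outer edge of the housing's ledge, at x 102, z 48 mm in the housing's frame. The ledge, 96 mm wide, juts out from the tub's end wall: x 85 to 102 mm, z 48 to 54 mm. A black rubber seal on its edge reaches to x 108 mm (z 47.5 to 54.5 mm) and yields up to 4 mm at 2.5 N per mm. Tilted by about 20 deg (bolt end up) the cover's lip passes under it freely
- cam_lock (a joint): Angle of the steel cam disc (radius 53 mm, z 45 to 56 mm), counter-clockwise from above: 0 open, 3.14 locked (end stop). At 0 its mouth (+-45 deg) faces the housing's +x and the red lever points to the housing's +y; closing swings the lever over -x to -y. The hook takes the bolt at 1 to 2 rad and has it home at 2.6. Friction holds it where left; it takes 3 to 8 N at the lever
- cam_axis (a point): Point on the cam's upright axis, 75 mm above the bench, at x -145, y 0 mm in the housing's frame
- lever_tip (a point): Middle of the outer end of the red cam lever, 102 mm from the cam's axis. The lever is a straight bar with upright sides, 16 mm wide, z 62 to 84 mm above the bench; its red grip reaches from 36 to 102 mm from the axis. Closed fingers can push its side
- cover: Aluminium cover, 0.45 kg, 136 mm wide (y), lying right way up on the bench. Origin: centre of the foot of its side skirts, z up; mass centre above it. Plate z 26 to 31 mm, x -85 to 110 mm. Skirts (x -70 to 70, inner faces y +-64 mm, down to z 0) go outside the tub. A 32 mm wide tab at -x reaches x -130 mm and carries the bolt; the lip is at +x
- handle (a point): Middle of the cover's black grab bar, at x 5, y 0, z 63 mm in the cover's frame. The bar runs along the cover's y, 12 x 12 mm in section, 78 mm free between its posts, 26 mm clear under it
- bolt (a point): On the axis of the cover's hanging bolt, at x -119, y 0, z 16 mm in the cover's frame, where the cam's hook takes it. Shank 10 mm thick, head 16 mm across at z 1 to 7 mm
- lip (a point): Middle of the inner top edge of the cover's lip, at x 90, y 0, z 9 mm in the cover's frame. At the cover's +x end a 92 mm wide web goes down from the plate (inner face x 105.5 mm) and turns in as the lip: x 90 to 110 mm, z 4 to 9 mm
- screwdriver: Screwdriver with red and black handle, 187 mm long, lying on the bench (bystander)
- tape_roll: Roll of masking tape, 98 mm across, 25 mm high, lying on the bench (bystander)
- star_knob: Red and black clamp knob, 44 mm across, 30 mm high, on the bench (bystander)

How it is judged:
By the outcome, as a careful person would: the job done as asked, in the order asked, and still so for the second after the job is handed in, with the robot touching nothing.
It also fails if it takes over 67 s, if anything falls off the work surface, if the arm or the gripper's body presses on something with over 40 N, if the wrist force passes 120 N, or if a joint passes its speed limit or range.

## Robot

A 7-joint arm with a two-finger parallel gripper is mounted at the origin on a cart in front of the work surface, level with it; the furniture and walls round the work are solid. World frame = base frame: x ahead of the robot, y to its left, z up, the work surface at z = 0. Lengths are in m, angles in degrees, forces in N, time in s.
With the tool pointing down it reaches from about 0.4 to 0.85 m from the base axis. Payload 6.9 kg.
Tool frame: the origin (TCP) lies at the very end of the fingers, on their centre line; the grasp point (between the pads) lies 19 mm behind it; z points along the fingers, y is the direction in which the jaws open and shut (so a half turn about z gives the same grasp; the last joint's range is limited). The gripper opens to 85 mm and grips with 20 to 120 N. Pads are 22 mm wide; open, the fingers measure 114 mm over their backs; the gripper's body (76 mm by 85 mm) begins 54 mm behind the grasp point. The pads swing forward as they close: fully open they stand 13 mm farther back than shut.
Start: joints at [-63.913, 29.078, -13.613, 85.955, 7.202, 65.827, -8.869], TCP at [0.214, 0.587, 0.231] pointing down, gripper open.
Joint ranges: [-176.47, 176.47], [-13.61, 117.27], [-81.72, 77.17], [0.22, 143.17], [-87.28, 267.28], [10, 112.55], [-165.47, 165.47]. Speed limits (degrees/s): [136.94, 136.94, 180, 180, 180, 180, 180].

## Interface

Orientations are given as a 3x3 rotation matrix whose columns are the frame's x, y, z axes.
In Python, from cell import arm, optics gives the robot as it stands. The module is installed in compiled form; this text tells all that it offers.
- The arm moves only by the tool apply_moves, never from a script. Its argument "plan" is a list that holds one entry, the list of rows, each a list of 5 numbers: the shift along the tool's x, y, z in mm, then the turn about the tool's z in rad, then the finger opening in mm, from 0 to 85.4. A call has 1 to 5 rows; each row is the pose to reach, as a shift and turn from the pose commanded when the call began, along the tool's axes at that moment; what a row does not reach only later rows make up. A row lasts 1/10 s, in which the tool goes at most 50 mm and 8.59 degrees, less where a joint would pass 70% of its speed; a pose out of reach is approached as far as the arm can. A call with a gripper value outside its range is refused whole. The fingers move at their own pace and stop on an object; the grip force is fixed at half the most. Time passes only in rows, so rows that repeat a pose let the fingers close. It gives the time, the measured TCP pose, the force and the opening at its end, in the units of the state.
- arm.get_obs(): the state, without advancing time (a new reading comes with each control period).
- optics.read_camera(name): name is "scene" or "top" or "wrist"; returns a dict with "frame" (384x512x3 uint8, red, green, blue), "depth" (384x512 float32, m along the optical axis (not along the pixel's ray), 0 where there is no reading), "K" (3x3 intrinsics, pixels), "world_to_cam" (4x4, takes a point from world to camera coordinates); the wrist camera has in their place "T_tool_cam" (4x4, takes a point from camera to tool coordinates, whose origin is the TCP and whose axes are the flange's). Camera axes: x right, y down, z forward; pixel columns grow to the right and rows downward; lengths in m; the calibration is good to about 2 mm. A picture is of the moment at which its call begins: read the wrist's pose just before it.
- arm.sign_off(): hands the job in, once; it reports no verdict.
The state is a dict: "time": time; "joint_pos": joint angles; "qvel": joint speeds; "joint_efforts": joint torques, N m; "position": TCP position; "orientation": TCP orientation; "force": force on the tool from outside, world axes, zero at the start; "torque": the same for the moment, N m; "finger_gap": opening from 0.0 (shut) to 1.0 (fully open).
Only numpy, scipy, OpenCV 4.12 (cv2) and the standard library are available. Lean on these libraries where they do the work, as an engineer would, in place of code of your own. Each camera call takes 0.05 s, during which the arm holds its last target.

## Working session

There is one attempt and no reset: what is moved stays moved. The work goes in short steps, Python scripts to look and compute and a tool call to move; the robot and the scene stay as the last step left them, time stands still between calls to the robot, and variables do not carry over. Pictures are saved under pics/ and viewed, and the job is handed in when it is done.

Besides the shell and the picture viewer there is one more tool, called in YAML: its name, and indented under it one key for each argument. apply_moves: Moves the arm, as the interface text tells. Its arguments: {"type":"object","properties":{"plan":{"type":"array"}},"required":["plan"]}

```bash
mkdir -p pics; cat > h.py <<'E'
import numpy as np, cv2
from cell import arm, optics
def grab(n):
    o=arm.get_obs(); c=optics.read_camera(n)
    if n=="wrist":
        T=np.eye(4);T[:3,:3]=np.array(o["orientation"]);T[:3,3]=o["position"]
        c["c2w"]=T@c["T_tool_cam"]
    else: c["c2w"]=np.linalg.inv(c["world_to_cam"])
    return c
def save(c,f): cv2.imwrite("pics/"+f,cv2.cvtColor(c["frame"],cv2.COLOR_RGB2BGR))
def world(c):
    d=c["depth"];v,u=np.mgrid[:d.shape[0],:d.shape[1]];K=c["K"]
    P=np.stack([(u-K[0,2])/K[0,0]*d,(v-K[1,2])/K[1,1]*d,d],-1)
    W=P@c["c2w"][:3,:3].T+c["c2w"][:3,3]; W[d==0]=np.nan
    return W
def proj(c,p):
    w=np.linalg.inv(c["c2w"]);q=w[:3,:3]@np.asarray(p)+w[:3,3];q=c["K"]@q;return q[:2]/q[2]
def st():
    o=arm.get_obs()
    for k in("time","position","force","torque","finger_gap","joint_pos"):print(k,np.round(o[k],4).tolist())
    print(np.round(o["orientation"],4).tolist())
E
python3 - <<'E'
from h import *
st()
for n in("scene","top","wrist"):
    c=grab(n);save(c,n+"0.png");np.savez("/tmp/"+n+"0.npz",**c);print(n,c["c2w"][:3].round(3).tolist(),(c["depth"]>0).mean())
E
```

```text
time 0.0
position [0.2141, 0.5866, 0.2304]
force [-0.0244, -0.1439, -0.6437]
torque [0.0129, 0.014, -0.002]
finger_gap 1.0002
joint_pos [-63.913, 29.1274, -13.6077, 86.0096, 7.2017, 65.8268, -8.8698]
[[-0.9394, 0.3427, -0.0006], [0.3427, 0.9394, -0.0017], [-0.0, -0.0018, -1.0]]
scene [[0.747, -0.277, 0.605, -0.13], [-0.665, -0.287, 0.69, -0.714], [-0.017, -0.917, -0.399, 0.541]] 0.9956207275390625
top [[-0.025, -0.982, 0.187, 0.383], [-1.0, 0.027, 0.01, 0.095], [-0.015, -0.187, -0.982, 1.037]] 0.99603271484375
wrist [[0.344, 0.904, 0.253, 0.149], [0.939, -0.331, -0.095, 0.611], [-0.002, 0.27, -0.963, 0.373]] 0.9957021077473959
```

View pics/scene0.png

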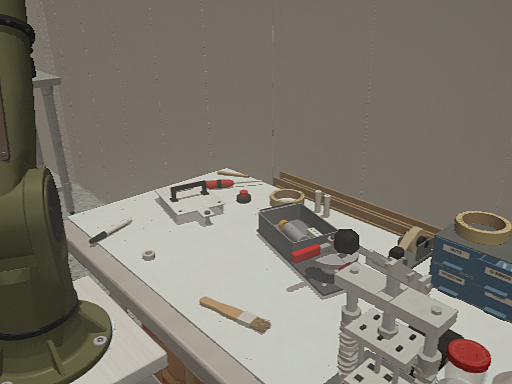

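View pics/top0.png

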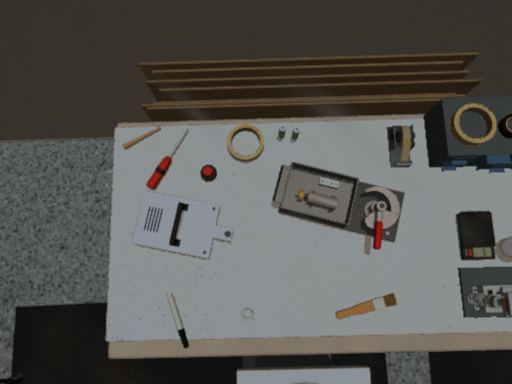

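View pics/wrist0.png

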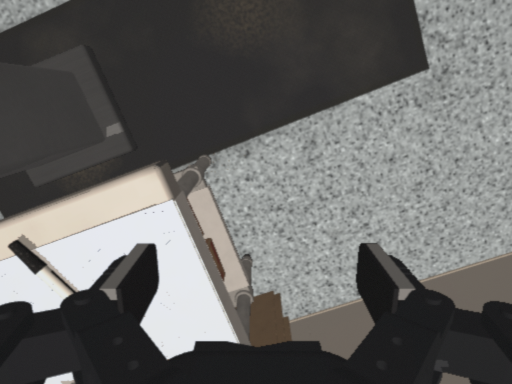

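```bash
python3 - <<'E'
from h import *
c=dict(np.load("/tmp/top0.npz"));print(c["K"].tolist())
im=cv2.cvtColor(c["frame"],cv2.COLOR_RGB2BGR)
a=cv2.resize(im[180:270,120:245],None,fx=6,fy=6,interpolation=cv2.INTER_CUBIC);cv2.imwrite("pics/topcover.png",a)
a=cv2.resize(im[150:260,265:410],None,fx=5.5,fy=5.5,interpolation=cv2.INTER_CUBIC);cv2.imwrite("pics/tophous.png",a)
W=world(c)
print("bench",np.nanmedian(W[300,200:350,2]))
for (u,v) in [(180,225),(160,210),(228,234),(215,225),(378,230),(381,206),(300,168),(355,185),(320,190),(395,230)]:print(u,v,W[v,u].round(4))
E
```

```text
[[407.45336897505143, 0.0, 253.7980794682176], [0.0, 407.45336897505143, 193.07618289350455], [0.0, 0.0, 1.0]]
bench -0.000689233000381817
180 225 [0.499  0.2911 0.0282]
160 210 [0.5376 0.3411 0.031 ]
228 234 [0.473  0.1714 0.0334]
215 225 [0.4965 0.2037 0.0295]
378 230 [ 0.4687 -0.1827  0.0826]
381 206 [ 0.5241 -0.1925  0.0888]
300 168 [ 0.6364 -0.0138  0.0283]
355 185 [ 0.5844 -0.1453  0.0479]
320 190 [ 0.5803 -0.0633  0.0165]
395 230 [ 0.474  -0.2458  0.0117]
```

View pics/topcover.png

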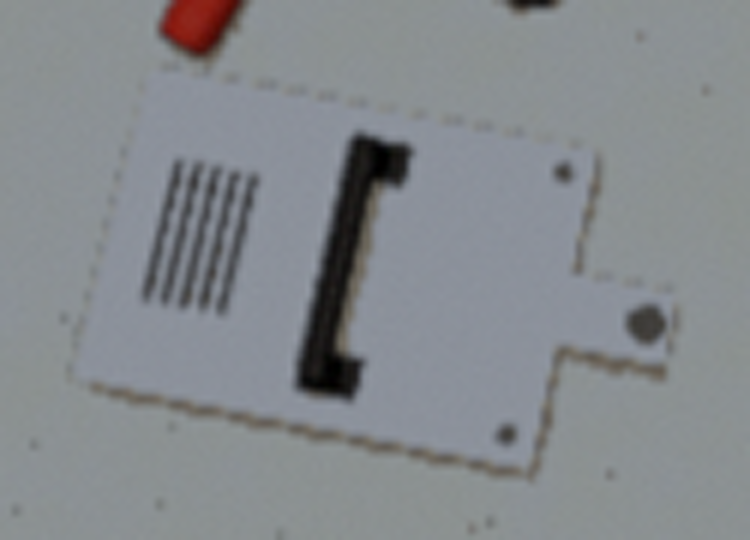

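View pics/tophous.png

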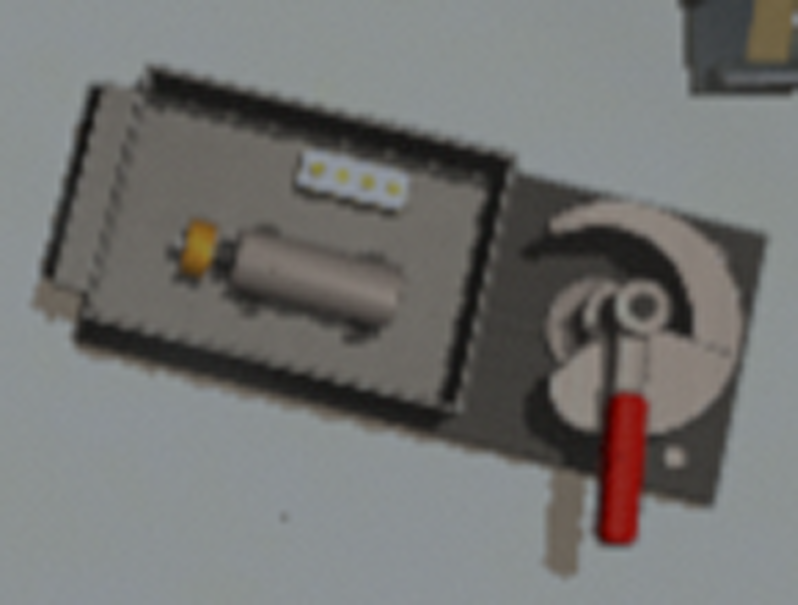

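```bash
python3 - <<'E'
from h import *
c=dict(np.load("/tmp/top0.npz"));K=c["K"]
def ray(u,v,z):
    R=c["c2w"];d=R[:3,:3]@np.array([(u-K[0,2])/K[0,0],(v-K[1,2])/K[1,1],1]);o=R[:3,3]
    return (o+d*(z-o[2])/d[2])
C=lambda x,y,z:ray(120+(x+.5)/6-.5,180+(y+.5)/6-.5,z)
Hh=lambda x,y,z:ray(265+(x+.5)/5.5-.5,150+(y+.5)/5.5-.5,z)
print("cover corners")
A=[C(158,65,.031),C(600,150,.031),C(533,477,.031),C(72,380,.031)]
for p in A:print(p[:2].round(4))
print("sides",[np.linalg.norm(A[i]-A[(i+1)%4]).round(4) for i in range(4)])
b=C(646,324,.033);print("bolt",b[:2].round(4))
h1,h2=C(362,140,.069),C(312,390,.069);print("bar",h1[:2].round(4),h2[:2].round(4),(h1+h2)[:2]/2)
print("housing")
B=[Hh(147,68,.06),Hh(516,158,.06),Hh(458,410,.06),Hh(78,338,.06)]
for p in B:print(p[:2].round(4))
print("sides",[np.linalg.norm(B[i]-B[(i+1)%4]).round(4) for i in range(4)], (sum(B)/4).round(4))
k=Hh(641,306,.088);print("cam axis",k)
W=world(c)
t=Hh(618,540,.08);print("tip",t, np.linalg.norm(t-k))
s=W[160:240,265:365];m=(s[...,2]>.056)&(s[...,2]<.066);q=s[m][:,:2].astype(np.float32);print(m.sum());print(cv2.minAreaRect(q), cv2.boxPoints(cv2.minAreaRect(q)))
s=W[185:265,125:240];m=(s[...,2]>.02)&(s[...,2]<.04);mm=m.astype(np.uint8);mm=cv2.morphologyEx(mm,cv2.MORPH_OPEN,np.ones((17,17)));q=s[mm>0][:,:2].astype(np.float32);print(m.sum());print(cv2.minAreaRect(q))
E
```

```text
cover corners
[0.5886 0.3777]
[0.5473 0.1917]
[0.4133 0.2203]
[0.4575 0.41  ]
sides [np.float64(0.1905), np.float64(0.137), np.float64(0.1948), np.float64(0.1351)]
bolt [0.4741 0.1733]
bar [0.5478 0.2839] [0.4482 0.3028] [0.49801438 0.29333801]
housing
[0.6445 0.0103]
[ 0.5984 -0.1519]
[ 0.4867 -0.1185]
[0.5228 0.0458]
sides [np.float64(0.1687), np.float64(0.1166), np.float64(0.1683), np.float64(0.1267)] [ 0.5631 -0.0536  0.06  ]
cam axis [ 0.52607654 -0.19322489  0.088     ]
tip [ 0.42778108 -0.1777033   0.08      ] 0.0998344532108485
321
((0.5684289336204529, -0.04372286796569824), (0.19246135652065277, 0.12069651484489441), 73.96234130859375) [[ 0.4838438  -0.11953592]
 [ 0.5998429  -0.15288064]
 [ 0.65301406  0.03209019]
 [ 0.53701496  0.0654349 ]]
4247
((0.5046727657318115, 0.30301088094711304), (0.19259023666381836, 0.13487206399440765), 80.68208312988281)
```

apply_moves:
  plan:
    - [[-368,-178,-60,-0.14,85],[-368,-178,-60,-0.14,85],[-368,-178,-60,-0.14,85],[-368,-178,-60,-0.14,85],[-368,-178,-60,-0.14,85]]

```text
time: 0.65
position: [0.3875, 0.4079, 0.2677]
orientation: [[-0.978, 0.208, -0.0], [0.208, 0.978, -0.0], [0.0, -0.0, -1.0]]
force: [-0.2, 1.0, 0.5]
finger_gap: 0.993
```

apply_moves:
  plan:
    - [[-134,-90,-22,0,85],[-134,-90,-22,0,85],[-134,-90,-22,0,85],[-134,-90,-22,0,85],[-134,-90,-22,0,85]]

```text
time: 1.15
position: [0.5007, 0.2911, 0.2894]
orientation: [[-0.977, 0.214, 0.0], [0.213, 0.977, -0.001], [-0.001, -0.001, -1.0]]
force: [-0.3, 0.2, -0.0]
finger_gap: 0.993
```

```bash
python3 - <<'E'
from h import *
st();c=grab("wrist");save(c,"w1.png");np.savez("/tmp/w1.npz",**c)
E
```

```text
time 1.15
position [0.5007, 0.2911, 0.2894]
force [-0.2515, 0.1959, -0.0343]
torque [0.0647, 0.0032, 0.0521]
finger_gap 0.9928
joint_pos [-25.0131, 22.5404, -11.5706, 87.4693, 4.7399, 70.4832, 40.3633]
[[-0.9769, 0.2135, 0.0003], [0.2135, 0.9769, -0.001], [-0.0005, -0.0009, -1.0]]
```

View pics/w1.png

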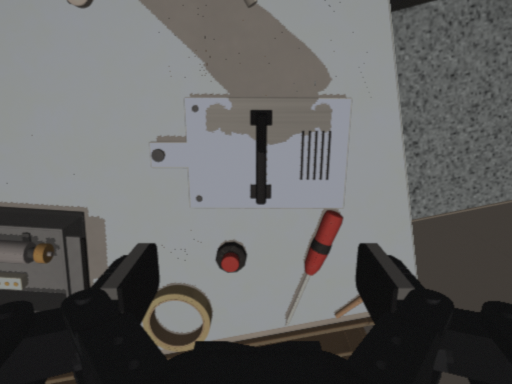

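```bash
cat >> h.py <<'E'
def ray(c,u,v,z):
    R=c["c2w"];K=c["K"];d=R[:3,:3]@np.array([(u-K[0,2])/K[0,0],(v-K[1,2])/K[1,1],1]);o=R[:3,3]
    return (o+d*(z-o[2])/d[2])
E
python3 - <<'E'
from h import *
c=dict(np.load("/tmp/w1.npz"));im=cv2.cvtColor(c["frame"],cv2.COLOR_RGB2BGR)
W=world(c);hsv=cv2.cvtColor(im,cv2.COLOR_BGR2HSV)
roi=np.zeros(im.shape[:2],bool);roi[85:225,140:360]=1
z=W[...,2]
m=roi&(z>.055)&(z<.09);q=W[m];print("bar",m.sum(),q.mean(0),np.percentile(q[:,2],[5,50,95]));r=cv2.minAreaRect(q[:,:2].astype(np.float32));print(r)
m=(roi&(z>.018)&(z<.045)).astype(np.uint8);m=cv2.morphologyEx(m,cv2.MORPH_CLOSE,np.ones((15,15)));m2=cv2.morphologyEx(m,cv2.MORPH_OPEN,np.ones((45,45)))
cn=max(cv2.findContours(m2,0,2)[0],key=cv2.contourArea);bx=cv2.boxPoints(cv2.minAreaRect(cn));print(bx)
P=np.array([ray(c,u,v,.031)[:2] for u,v in bx]);print(P.round(4),[np.linalg.norm(P[i]-P[(i+1)%4]).round(4) for i in range(4)],P.mean(0))
dk=(roi&(im.max(2)<75)).astype(np.uint8);n,l,s,ce=cv2.connectedComponentsWithStats(dk)
for i in range(1,n):
    if s[i,4]>20:print(s[i],ce[i].round(1),ray(c,*ce[i],.033).round(4))
a=cv2.resize(im[80:225,140:360],None,fx=3.6,fy=3.6,interpolation=cv2.INTER_CUBIC);cv2.imwrite("pics/w1c.png",a)
E
```

```text
bar 983 [0.49897583 0.29558651 0.06871999] [0.06661883 0.06887829 0.07021   ]
((0.501167356967926, 0.29535695910453796), (0.011460203677415848, 0.10131058841943741), 77.55525207519531)
[[186.  98.]
 [348.  98.]
 [348. 208.]
 [186. 208.]]
[[0.4171 0.2248]
 [0.4575 0.4082]
 [0.5909 0.389 ]
 [0.5468 0.1883]] [np.float64(0.1878), np.float64(0.1348), np.float64(0.2055), np.float64(0.1347)] [0.50307493 0.30257695]
[ 250  110   22   94 1273] [260.6 153.8] [0.499  0.2955 0.033 ]
[301 131   3  48  65] [301.8 152.4] [0.5081 0.3443 0.033 ]
[307 131   4  48  68] [308.4 153.9] [0.5116 0.3517 0.033 ]
[313 131   4  48  65] [314.9 154.9] [0.5144 0.3593 0.033 ]
[320 131   4  48  72] [321.5 154.1] [0.5152 0.3672 0.033 ]
[326 131   5  48  70] [328.2 153. ] [0.5156 0.3753 0.033 ]
[152 149  13  12 114] [157.9 154.7] [0.4735 0.1742 0.033 ]
[320 210  21  15  63] [330.1 214.2] [0.5935 0.3652 0.033 ]
```

View pics/w1c.png

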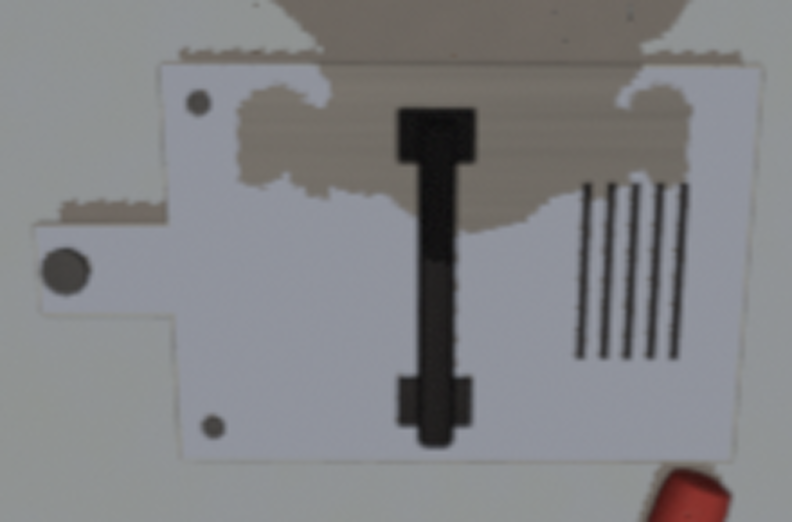

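apply_moves:
  plan:
    - [[-120,-340,0,0,85],[-120,-340,0,0,85],[-120,-340,0,0,85],[-120,-340,0,0,85],[-120,-340,0,0,85]]

```text
time: 1.7
position: [0.5302, 0.047, 0.2895]
orientation: [[-0.979, 0.204, -0.0], [0.204, 0.979, 0.001], [0.001, 0.001, -1.0]]
force: [1.6, 1.4, -0.1]
finger_gap: 0.993
```

apply_moves:
  plan:
    - [[-37,-105,0,0,85],[-37,-105,0,0,85],[-37,-105,0,0,85],[-37,-105,0,0,85]]

```text
time: 2.1
position: [0.5452, -0.0647, 0.2891]
orientation: [[-0.978, 0.21, -0.001], [0.21, 0.978, 0.0], [0.001, 0.0, -1.0]]
force: [-0.1, 0.4, 0.1]
finger_gap: 0.996
```

```bash
python3 - <<'E'
from h import *
st();c=grab("wrist");save(c,"w2.png");np.savez("/tmp/w2.npz",**c)
E
```

```text
time 2.1
position [0.5452, -0.0647, 0.2891]
force [-0.1024, 0.4133, 0.1063]
torque [0.0094, 0.0098, -0.0134]
finger_gap 0.9957
joint_pos [7.7566, 19.58, -5.0741, 91.9317, 1.8092, 68.6192, 80.2117]
[[-0.9778, 0.2096, -0.0009], [0.2096, 0.9778, 0.0003], [0.0009, 0.0001, -1.0]]
```

View pics/w2.png

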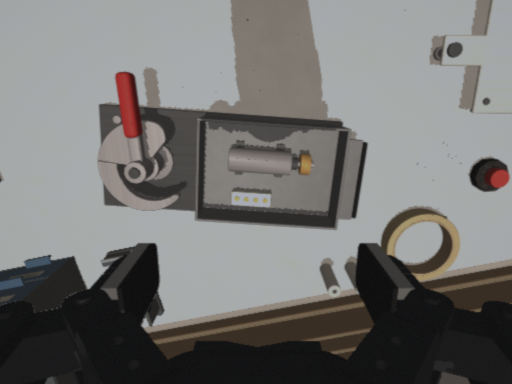

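```bash
python3 - <<'E'
from h import *
c=dict(np.load("/tmp/w2.npz"));im=cv2.cvtColor(c["frame"],cv2.COLOR_RGB2BGR)
W=world(c);z=W[...,2]
roi=np.zeros(im.shape[:2],bool);roi[100:240,185:375]=1
m=roi&(z>.055)&(z<.066);q=W[m];print(m.sum(),np.median(q[:,2]))
print(cv2.minAreaRect(q[:,:2].astype(np.float32)),cv2.boxPoints(cv2.minAreaRect(q[:,:2].astype(np.float32))))
cv2.imwrite("pics/m.png",m.astype(np.uint8)*255)
ma=roi&(z>.045)&(z<.0575);l=roi&(z>.045)&(z<.066);q=W[l];print(cv2.minAreaRect(q[:,:2].astype(np.float32)))
roi2=np.zeros_like(roi);roi2[60:200,90:190]=1
m=roi2&(z>.086);q=W[m];print("hub",m.sum(),q.mean(0),q[:,2].max(),np.percentile(q,[0,100],axis=0))
hsv=cv2.cvtColor(im,cv2.COLOR_BGR2HSV)
m=roi2&(hsv[...,1]>150)&((hsv[...,0]<10)|(hsv[...,0]>170))&(z>.075);q=W[m];print("grip",m.sum(),q.mean(0),np.median(q[:,2]),cv2.minAreaRect(q[:,:2].astype(np.float32)))
a=cv2.resize(im[60:240,90:380],None,fx=2.75,fy=2.75,interpolation=cv2.INTER_CUBIC);cv2.imwrite("pics/w2c.png",a)
E
```

```text
1913 0.05957796372557933
((0.5696906447410583, -0.0438627153635025), (0.19202248752117157, 0.12028440833091736), 73.72225952148438) [[ 0.48504797 -0.11916779]
 [ 0.6005106  -0.15288277]
 [ 0.65433335  0.03144236]
 [ 0.5388707   0.06515734]]
((0.5698410272598267, -0.04334777593612671), (0.193095400929451, 0.12028440833091736), 73.72225952148438)
hub 280 [ 0.52282304 -0.19219614  0.08797817] 0.09192071091634962 [[ 0.43082936 -0.20441575  0.08600208]
 [ 0.53698087 -0.1742516   0.09192071]]
grip 1030 [ 0.45742158 -0.17979374  0.0829794 ] 0.08361992412303523 ((0.4578930139541626, -0.18116426467895508), (0.015271710231900215, 0.062253277748823166), 79.79277801513672)
```

View pics/w2c.png

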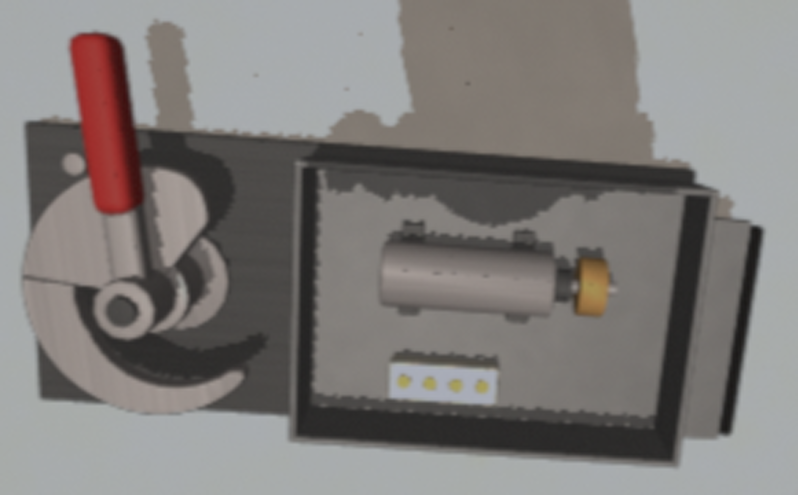

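View pics/m.png

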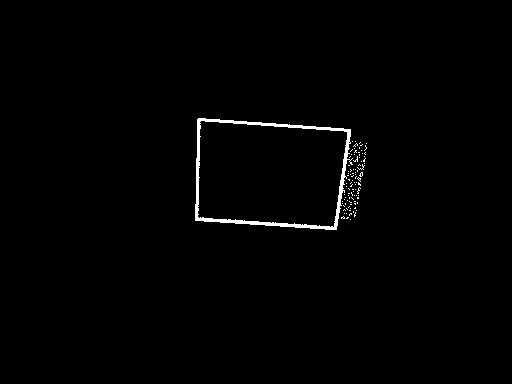

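apply_moves:
  plan:
    - [[120,343,100,0,85],[120,343,100,0,85],[120,343,100,0,85],[120,343,100,0,85],[120,343,100,0,85]]

```text
time: 2.65
position: [0.5126, 0.1802, 0.223]
orientation: [[-0.979, 0.203, -0.0], [0.203, 0.979, 0.002], [0.001, 0.002, -1.0]]
force: [0.1, -0.4, -0.1]
finger_gap: 0.993
```

apply_moves:
  plan:
    - [[36,110,80,0,85],[36,110,80,0,85],[36,110,80,0,85],[36,110,80,0,60],[36,110,80,0,60]]

```text
time: 3.15
position: [0.4997, 0.2932, 0.1426]
orientation: [[-0.979, 0.202, -0.002], [0.202, 0.979, 0.0], [0.003, -0.0, -1.0]]
force: [0.6, -0.5, 0.7]
finger_gap: 0.706
```

```bash
python3 - <<'E'
from h import *
st();c=grab("wrist");save(c,"w3.png")
o=arm.get_obs();R=np.array(o["orientation"]);print(R.T@(np.array([.5,.2955,.045])-o["position"]))
W=world(c);z=W[...,2];m=(z>.06)&(z<.075);m[:, :160]=0;m[:,350:]=0;m[250:]=0;q=W[m];print(m.sum(),cv2.minAreaRect(q[:,:2].astype(np.float32)))
E
```

```text
time 3.15
position [0.4997, 0.2932, 0.1426]
force [0.5997, -0.4524, 0.6532]
torque [-0.0369, -0.0633, -0.0252]
finger_gap 0.706
joint_pos [-26.4371, 29.8164, -9.7443, 100.0214, 6.102, 50.7821, 39.5714]
[[-0.9794, 0.2018, -0.0025], [0.2018, 0.9794, 0.0005], [0.0025, -0.0001, -1.0]]
[0.00170885 0.0036486  0.09832532]
2137 ((0.49341413378715515, 0.2968207001686096), (0.012014704756438732, 0.08603066951036453), 77.36402130126953)
```

View pics/w3.png

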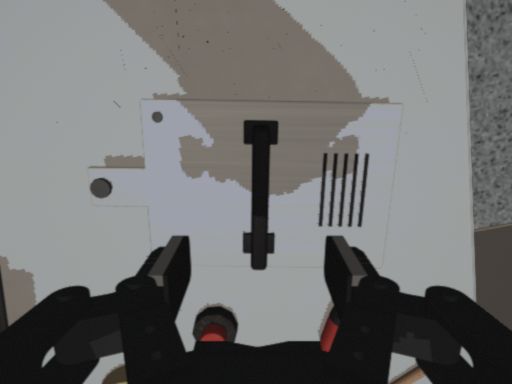

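apply_moves:
  plan:
    - [[2,3,50,0.015,60],[2,3,97,0.015,60],[2,3,97,0.015,40],[2,3,97,0.015,0],[2,3,97,0.015,0]]

```text
time: 3.7
position: [0.5029, 0.2936, 0.0491]
orientation: [[-0.975, 0.224, 0.004], [0.224, 0.975, 0.002], [-0.003, 0.003, -1.0]]
force: [0.1, 0.5, -0.7]
finger_gap: 0.199
```

apply_moves:
  plan:
    - [[0,0,0,0,0],[0,0,0,0,0],[0,0,0,0,0],[0,0,0,0,0]]

```text
time: 4.1
position: [0.5031, 0.2938, 0.0493]
orientation: [[-0.975, 0.223, 0.005], [0.223, 0.975, 0.003], [-0.004, 0.004, -1.0]]
force: [-0.2, -0.0, 7.6]
finger_gap: 0.12
```

apply_moves:
  plan:
    - [[0,0,-20,0,0],[0,0,-50,0,0],[0,0,-90,0,0],[0,0,-130,0,0],[0,0,-130,0,0]]

```text
time: 4.6
position: [0.5039, 0.2945, 0.1831]
orientation: [[-0.975, 0.223, 0.01], [0.223, 0.975, 0.006], [-0.008, 0.008, -1.0]]
force: [0.4, -0.2, -5.6]
finger_gap: 0.123
```

```bash
python3 - <<'E'
from h import *
st();c=grab("scene");cv2.imwrite("pics/s4.png",cv2.resize(cv2.cvtColor(c["frame"],4)[130:330,100:400],None,fx=2.6,fy=2.6))
c=grab("wrist");save(c,"w4.png")
E
```

```text
time 4.6
position [0.5039, 0.2945, 0.1831]
force [0.4483, -0.1918, -5.6285]
torque [0.0182, -0.1303, -0.0095]
finger_gap 0.1233
joint_pos [-26.3348, 27.3302, -9.7591, 97.1342, 5.4756, 55.3578, 39.0008]
[[-0.9747, 0.2233, 0.0095], [0.2234, 0.9747, 0.0058], [-0.008, 0.0078, -0.9999]]
```

View pics/s4.png

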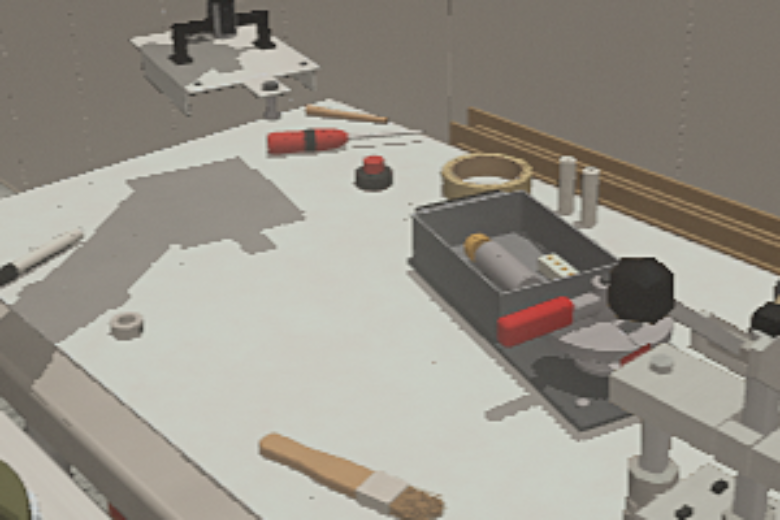

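View pics/w4.png

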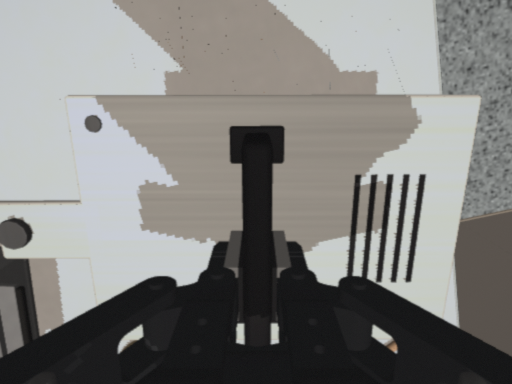

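```bash
python3 - <<'E'
from h import *
c=grab("wrist");o=arm.get_obs();p=o["position"];R=np.array(o["orientation"])
im=cv2.cvtColor(c["frame"],4)
W=world(c)
dk=(im.max(2)<75).astype(np.uint8);n,l,s,ce=cv2.connectedComponentsWithStats(dk)
for i in range(1,n):
    if 100<s[i,4]<1500:
        zz=np.nanmedian(W[l==i][:,2]);q=ray(c,*ce[i],zz);print(s[i],ce[i].round(1),q.round(4),(R.T@(q-p)).round(4))
E
```

```text
[377 175  16 107 504] [384.2 226.2] [0.5118 0.3578 0.1597] [0.0038 0.0664 0.0164]
[391 175  18 107 499] [399.6 227.1] [0.5141 0.3655 0.1597] [0.0033 0.0744 0.0163]
[406 175  19 106 504] [415.  226.7] [0.5157 0.3733 0.1596] [0.0034 0.0824 0.0164]
[  3 218  29  28 195] [ 22.1 227.9] [0.4698 0.1783 0.1633] [ 0.0047 -0.118   0.0129]
```

apply_moves:
  plan:
    - [[-30,-40,0,0,0],[-60,-90,0,0,0],[-90,-150,0,0.03,0],[-115,-200,0,0.059,0],[-130,-240,0,0.059,0]]

```text
time: 5.25
position: [0.5694, 0.0514, 0.1743]
orientation: [[-0.96, 0.281, -0.003], [0.281, 0.96, -0.0], [0.003, -0.001, -1.0]]
force: [0.3, 0.2, -5.8]
finger_gap: 0.12
```

```bash
cat >> h.py <<'E'
O=np.array([.5666,-.0544]);ex=np.array([.2803,.9599]);ey=np.array([-.9599,.2803])
def hs():
    o=arm.get_obs();d=np.array(o["position"])[:2]-O;R=np.array(o["orientation"])
    print("t",round(o["time"],2),"TCP in housing mm",(1e3*np.array([d@ex,d@ey,o["position"][2]])).round(1),"tool-y yaw",np.degrees(np.arctan2(R[1,1],R[0,1])).round(2),"F",np.round(o["force"],1),"T",np.round(o["torque"],2),"gap",round(o["finger_gap"],3))
    print("tool z",np.round(R[:,2],3))
E
python3 -c "
from h import *
hs()"
```

```text
t 5.25 TCP in housing mm [102.3  26.9 174.3] tool-y yaw 73.69 F [ 0.3  0.2 -5.8] T [ 0.04 -0.15  0.03] gap 0.12
tool z [-0.003 -0.    -1.   ]
```

apply_moves:
  plan:
    - [[-15,-31,0,0,0],[-30,-62,0,0,0],[-30,-62,10,0,0],[-30,-62,25,0,0],[-30,-62,40,0,0]]

```text
time: 5.75
position: [0.5804, -0.0147, 0.134]
orientation: [[-0.96, 0.281, -0.003], [0.281, 0.96, 0.0], [0.003, -0.001, -1.0]]
force: [0.2, 0.5, -5.7]
finger_gap: 0.126
```

```bash
python3 - <<'E'
from h import *
hs();c=grab("scene");cv2.imwrite("pics/s5.png",cv2.resize(cv2.cvtColor(c["frame"],4)[130:330,180:430],None,fx=3,fy=3))
c=grab("wrist");save(c,"w5.png");np.savez("/tmp/w5.npz",**c)
c=grab("top");cv2.imwrite("pics/t5.png",cv2.resize(cv2.cvtColor(c["frame"],4)[130:270,240:430],None,fx=4,fy=4))
E
```

```text
t 5.75 TCP in housing mm [ 42.   -2.1 134. ] tool-y yaw 73.69 F [ 0.2  0.5 -5.7] T [-0.01  0.02  0.02] gap 0.126
tool z [-0.003  0.    -1.   ]
```

View pics/s5.png

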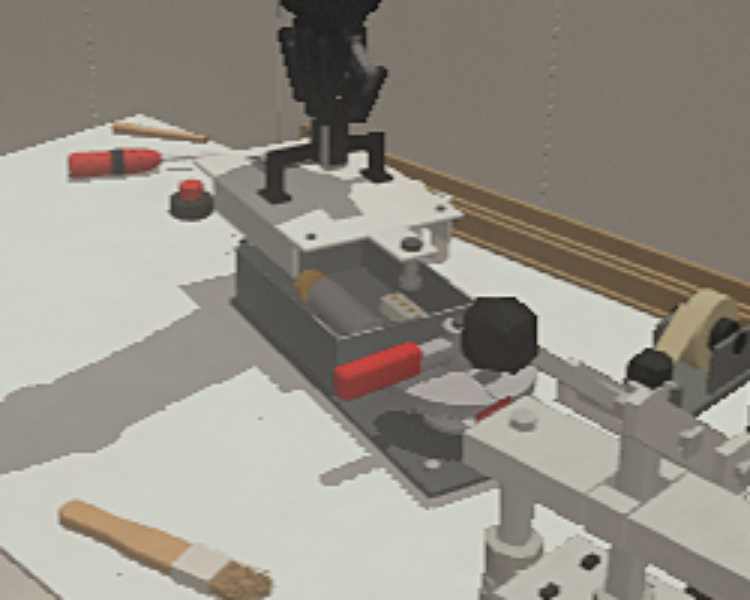

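View pics/w5.png

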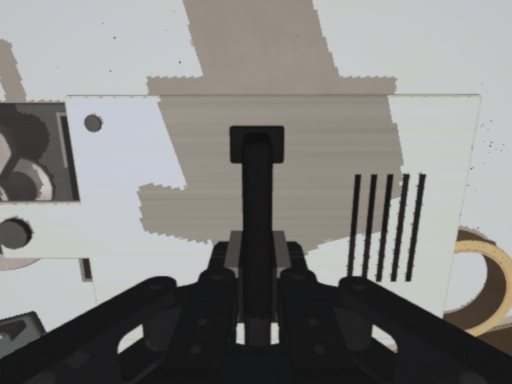

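View pics/t5.png

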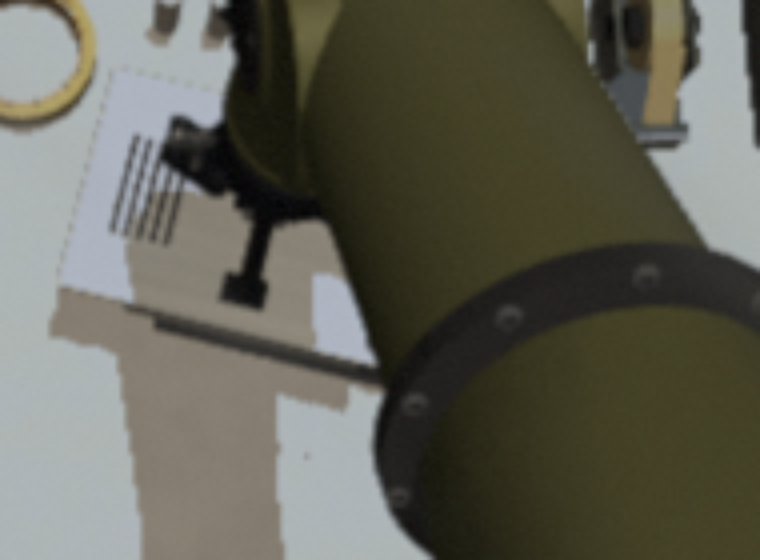

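```bash
python3 - <<'E'
from h import *
c=dict(np.load("/tmp/w5.npz"));W=world(c)
h=lambda q:(1e3*np.array([(q[:2]-O)@ex,(q[:2]-O)@ey,q[2]])).round(1)
for u,v in [(15,234),(93,123),(388,228),(100,110),(440,110),(440,280),(60,230),(200,110),(300,105)]:
    print((u,v),h(W[v,u]),h(ray(c,u,v,.120)))
E
```

```text
(15, 234) [-80.4   1.9 118.6] [-79.3   2.5 120. ]
(93, 123) [-34.9  56.7 116.3] [-33.1  56.9 120. ]
(388, 228) [109.4   2.9 113.2] [106.6   5.6 120. ]
(100, 110) [-32.2  62.5 113.3] [-29.2  62.7 120. ]
(440, 110) [127.3  62.3 114.3] [124.2  62.5 120. ]
(440, 280) [141.2 -27.7 112.3] [136.5 -23.2 120. ]
(60, 230) [-60.1   2.3 114.3] [-56.4   4.6 120. ]
(200, 110) [ 15.2  62.5 115.3] [ 16.   62.6 120. ]
(300, 105) [ 61.9  64.7 113.4] [ 61.1  64.8 120. ]
```

apply_moves:
  plan:
    - [[-2,-3,6,0,0],[-2,-3,13,0,0],[-2,-3,20,0,0],[-2,-3,25,0,0],[-2,-3,28,0,0]]

```text
time: 6.4
position: [0.5825, -0.0178, 0.1076]
orientation: [[-0.96, 0.28, -0.001], [0.28, 0.96, 0.0], [0.001, -0.0, -1.0]]
force: [0.4, 0.5, -4.3]
finger_gap: 0.122
```

```bash
cat > look.py <<'E'
import sys
from h import *
n=sys.argv[1]
hs();c=grab("scene");cv2.imwrite(f"pics/s{n}.png",cv2.resize(cv2.cvtColor(c["frame"],4)[170:300,230:370],None,fx=5,fy=4.5,interpolation=2))
c=grab("wrist");np.savez(f"/tmp/w{n}.npz",**c);save(c,f"w{n}.png")
W=world(c);h=lambda q:(1e3*np.array([(q[:2]-O)@ex,(q[:2]-O)@ey,q[2]])).round(1)
for u,v in [(15,234),(60,230),(100,115),(200,110),(300,110),(440,115)]:print((u,v),h(W[v,u]))
# plate edge & pitch by plane fit
m=np.zeros(W.shape[:2],bool);m[100:240,90:225]=1;m[100:160,295:345]=1;m[100:300,430:450]=1
P=W[m];P=P[~np.isnan(P[:,2])];P=P[abs(P[:,2]-np.median(P[:,2]))<.03];X=(P[:,:2]-O)@ex;Y=(P[:,:2]-O)@ey
A=np.c_[X,Y,np.ones(len(X))]
for _ in range(3):
    s=np.linalg.lstsq(A,P[:,2],rcond=None)[0];k=abs(A@s-P[:,2])<.003;A,P=A[k],P[k]
print("plate: slope x deg %.2f (neg=bolt end up) slope y %.2f, z at x=0 %.1f"%(np.degrees(np.arctan(s[0])),np.degrees(np.arctan(s[1])),s[2]*1e3))
E
python3 look.py 6
```

```text
t 6.4 TCP in housing mm [ 39.6  -5.  107.6] tool-y yaw 73.74 F [ 0.4  0.5 -4.3] T [ 0.2   0.02 -0.03] gap 0.122
tool z [-0.001  0.    -1.   ]
(15, 234) [-80.6  -1.5  96.7]
(60, 230) [-62.3  -2.2  89.9]
(100, 115) [-33.7  55.9  91. ]
(200, 110) [13.  58.1 90.5]
(300, 110) [59.7 58.1 90.3]
(440, 115) [126.7  55.6  87.8]
plate: slope x deg -0.49 (neg=bolt end up) slope y 0.29, z at x=0 89.6
```

View pics/s6.png

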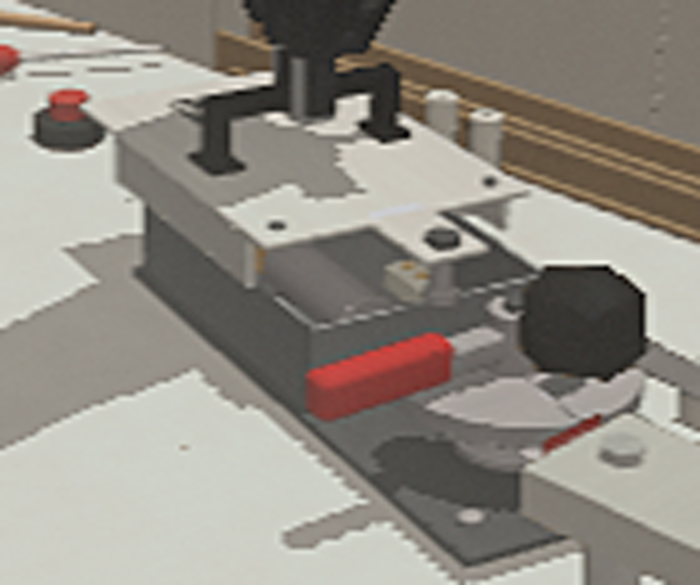

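apply_moves:
  plan:
    - [[0,0,2,0,0],[0,0,4,0,0],[0,0,6,0,0],[0,0,8,0,0],[0,0,8,0,0]]

```text
time: 7.0
position: [0.5838, -0.0164, 0.101]
orientation: [[-0.96, 0.279, 0.002], [0.279, 0.96, 0.001], [-0.002, 0.002, -1.0]]
force: [0.3, 5.5, 3.0]
finger_gap: 0.122
```

```bash
python3 look.py 7
```

```text
t 7.0 TCP in housing mm [ 41.3  -5.9 101. ] tool-y yaw 73.82 F [0.3 5.5 3. ] T [ 0.34  0.1  -0.07] gap 0.122
tool z [ 0.002  0.001 -1.   ]
(15, 234) [-76.7  -1.4  93. ]
(60, 230) [-57.9  -1.6  87.5]
(100, 115) [-30.3  55.   88.2]
(200, 110) [14.9 57.1 85.4]
(300, 110) [61.6 56.9 82. ]
(440, 115) [130.3  54.4  77.9]
plate: slope x deg -3.33 (neg=bolt end up) slope y 0.29, z at x=0 85.4
```

apply_moves:
  plan:
    - [[0,0,-8,0,0],[0,0,-12,0,0],[1,-7,-12,0,0],[2,-7,-8,0,0],[2,-7,-8,0,0]]

```text
time: 7.6
position: [0.5778, -0.0248, 0.1073]
orientation: [[-0.96, 0.281, -0.002], [0.281, 0.96, -0.0], [0.002, -0.001, -1.0]]
force: [-0.8, -1.3, -4.7]
finger_gap: 0.122
```

```bash
python3 look.py 8
```

```text
t 7.6 TCP in housing mm [ 31.5  -2.5 107.3] tool-y yaw 73.67 F [-0.8 -1.3 -4.7] T [-0.2   0.09  0.02] gap 0.122
tool z [-0.002 -0.    -1.   ]
(15, 234) [-89.    0.6  96. ]
(60, 230) [-70.2   0.1  89.7]
(100, 115) [-42.   58.2  89.7]
(200, 110) [ 5.2 60.4 89.5]
(300, 110) [52.1 60.3 89.2]
(440, 115) [118.5  57.8  88.7]
plate: slope x deg -0.44 (neg=bolt end up) slope y 0.35, z at x=0 89.6
```

View pics/s8.png

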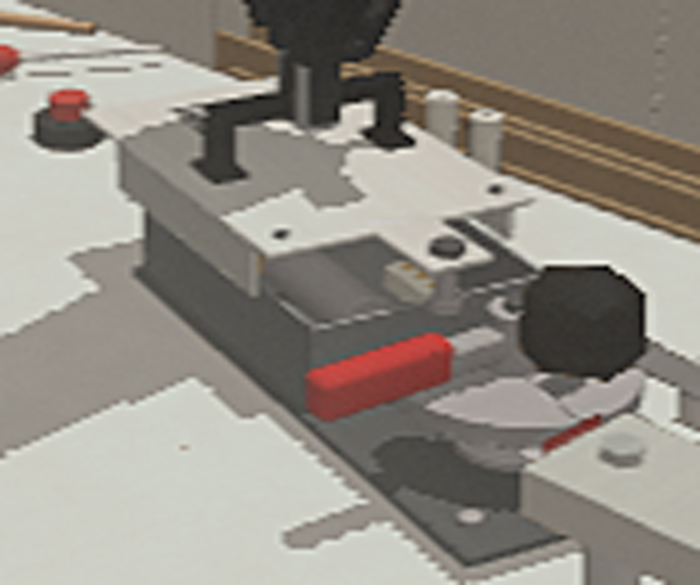

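```bash
python3 - <<'E'
from h import *
c=dict(np.load("/tmp/w8.npz"));W=world(c);im=c["frame"]
cv2.imwrite("pics/w8z.png",cv2.resize(cv2.cvtColor(im,4)[85:285],None,fx=1.56,fy=2))
h=lambda q:(1e3*np.array([(q[:2]-O)@ex,(q[:2]-O)@ey,q[2]])).round(1)
z=W[...,2]
for v in (105,115,150,180):
    r=np.where((z[v]>.075)&(z[v]<.1))[0];print(v,r.min(),r.max(),h(ray(c,r.min()-.5,v,.0895)),h(ray(c,r.max()+.5,v,.0885)))
for u in (100,200,300,400,450):
    r=np.where((z[:200,u]>.075)&(z[:200,u]<.1))[0];print("top edge",u,r.min(),h(ray(c,u,r.min()-.5,.0893)))
r=np.where((z[190:290,30]>.075)&(z[190:290,30]<.1))[0]+190;print("tab",r.min(),r.max(),h(ray(c,30,r.min()-.5,.0895)),h(ray(c,30,r.max()+.5,.0895)))
E
```

```text
105 66 479 [-57.7  62.8  89.5] [136.5  62.4  88.5]
115 67 478 [-57.9  58.2  89.5] [136.9  57.8  88.5]
150 73 471 [-57.6  41.6  89.5] [136.4  41.1  88.5]
180 77 466 [-57.9  26.6  89.5] [136.5  26.1  88.5]
top edge 100 95 [-41.   67.5  89.3]
top edge 200 95 [ 5.5 67.4 89.3]
top edge 300 95 [51.9 67.3 89.3]
top edge 400 95 [98.3 67.2 89.3]
top edge 450 95 [121.5  67.1  89.3]
tab 201 258 [-83.   16.   89.5] [-88.9 -16.3  89.5]
```

View pics/w8z.png

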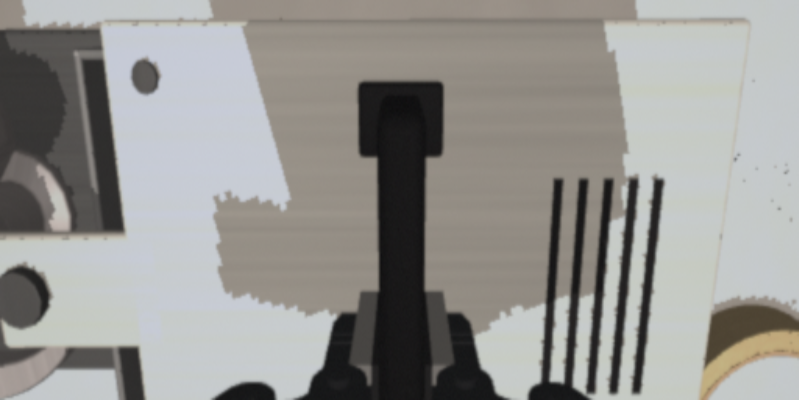

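apply_moves:
  plan:
    - [[0,-5,0,0,0],[0,-5,5,0,0],[0,-5,10,0,0],[0,-5,14,0,0],[0,-5,14,0,0]]

```text
time: 8.2
position: [0.577, -0.0287, 0.0933]
orientation: [[-0.96, 0.28, -0.002], [0.28, 0.96, 0.0], [0.001, -0.0, -1.0]]
force: [1.1, 0.4, -5.7]
finger_gap: 0.123
```

```bash
cat > edges.py <<'E'
import sys
from h import *
hs();c=grab("wrist");save(c,"we%s.png"%sys.argv[1]);W=world(c);z=W[...,2]
h=lambda q:(1e3*np.array([(q[:2]-O)@ex,(q[:2]-O)@ey,q[2]])).round(1)
zp=np.nanmedian(z[105:130,200:230]);zl=np.nanmedian(z[105:130,85:100]);zr=np.nanmedian(z[105:130,440:455]);print("plate z left,mid,right",round(zl,4),round(zp,4),round(zr,4))
for v in (110,170):
    r=np.where((z[v]>zp-.012)&(z[v]<zp+.012))[0]
    k=np.split(r,np.where(np.diff(r)>6)[0]+1);k=max(k,key=len) if v==110 else r
    print(v,r.min(),r.max(),"d from -x edge %.1f, +x edge %.1f"%(h(ray(c,r.min()-.5,v,zl))[0]+85,h(ray(c,r.max()+.5,v,zr))[0]-110))
for u in (120,440):
    r=np.where((z[:200,u]>zp-.012)&(z[:200,u]<zp+.012))[0];print("y edge -68:",u,h(ray(c,u,r.min()-.5,zp))[1]-68)
E
python3 edges.py 9; python3 look.py 9
```

```text
t 8.2 TCP in housing mm [27.6 -2.8 93.3] tool-y yaw 73.75 F [ 1.1  0.4 -5.7] T [-0.05  0.    0.02] gap 0.123
tool z [-0.002  0.    -1.   ]
plate z left,mid,right 0.0771 0.0757 0.075
110 67 479 d from -x edge 24.1, +x edge 22.3
170 76 468 d from -x edge 24.1, +x edge 22.0
y edge -68: 120 -0.7000000000000028
y edge -68: 440 -0.9000000000000057
t 8.25 TCP in housing mm [27.7 -2.9 93.7] tool-y yaw 73.75 F [ 0.1 -0.  -6.1] T [-0.06 -0.02  0.06] gap 0.126
tool z [-0.001  0.    -1.   ]
(15, 234) [-94.   -0.6  81.5]
(60, 230) [-74.9  -1.   75.4]
(100, 115) [-46.3  57.5  76. ]
(200, 110) [ 1.1 59.8 76.9]
(300, 110) [48.  59.7 75.2]
(440, 115) [113.9  57.4  76.2]
plate: slope x deg -0.33 (neg=bolt end up) slope y 0.26, z at x=0 76.1
```

View pics/s9.png

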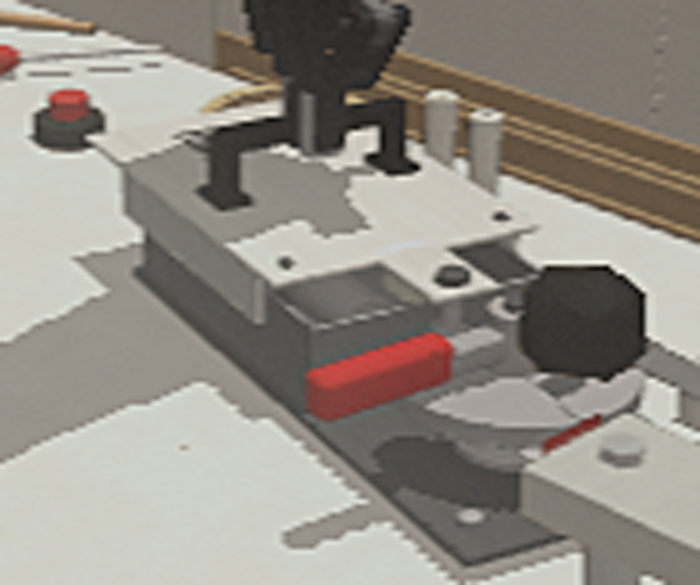

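apply_moves:
  plan:
    - [[0,-1,2,0,0],[0,-1,4,0,0],[0,-1,6,0,0],[0,-1,9,0,0],[0,-1,9,0,0]]

```text
time: 8.85
position: [0.5769, -0.0298, 0.0848]
orientation: [[-0.96, 0.28, -0.001], [0.28, 0.96, -0.0], [0.001, -0.0, -1.0]]
force: [-0.4, 0.5, -6.0]
finger_gap: 0.124
```

```bash
python3 edges.py 10;python3 look.py 10|tail -1
```

```text
t 8.85 TCP in housing mm [26.5 -3.  84.8] tool-y yaw 73.74 F [-0.4  0.5 -6. ] T [-0.01  0.05  0.01] gap 0.124
tool z [-0.001 -0.    -1.   ]
plate z left,mid,right 0.0684 0.067 0.0664
110 31 479 d from -x edge 6.2, +x edge 21.2
170 41 468 d from -x edge 5.9, +x edge 20.9
y edge -68: 120 -1.0
y edge -68: 440 -1.0999999999999943
plate: slope x deg -0.29 (neg=bolt end up) slope y 0.24, z at x=0 67.1
```

View pics/we10.png

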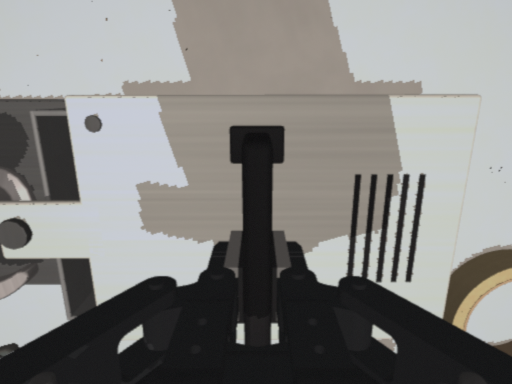

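View pics/s10.png

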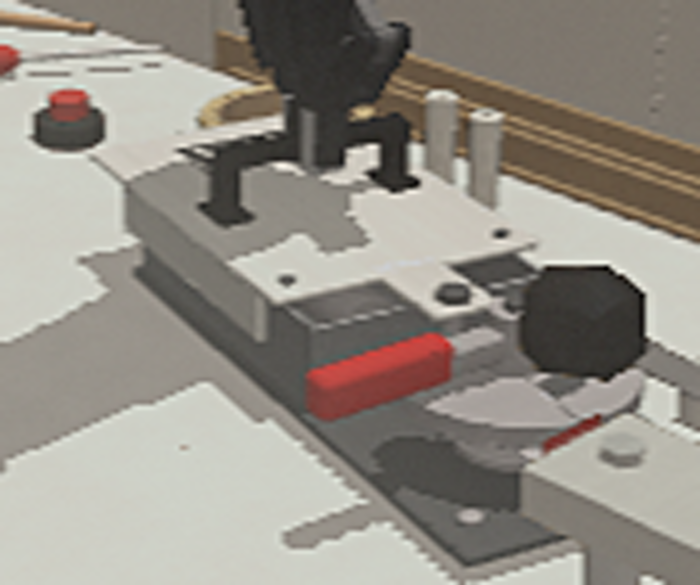

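apply_moves:
  plan:
    - [[0,-3,0,0,0],[0,-6,0,0,0],[0,-9,0,0,0],[0,-13,0,0,0],[0,-13,0,0,0]]

```text
time: 9.5
position: [0.5733, -0.0434, 0.0853]
orientation: [[-0.96, 0.281, -0.0], [0.281, 0.96, -0.001], [0.0, -0.001, -1.0]]
force: [-0.3, -1.0, -6.8]
finger_gap: 0.123
```

```bash
python3 edges.py 11;python3 look.py 11|tail -1
```

```text
t 9.5 TCP in housing mm [12.4 -3.4 85.3] tool-y yaw 73.67 F [-0.3 -1.  -6.8] T [-0.12  0.07 -0.01] gap 0.123
tool z [-0.    -0.001 -1.   ]
plate z left,mid,right 0.069 0.0675 0.0668
110 59 479 d from -x edge 5.3, +x edge 7.1
170 1 468 d from -x edge -27.7, +x edge 6.8
y edge -68: 120 -1.2999999999999972
y edge -68: 440 -1.5999999999999943
plate: slope x deg -0.33 (neg=bolt end up) slope y 0.23, z at x=0 67.2
```

apply_moves:
  plan:
    - [[1,0,-4,0,0],[1,0,-7,0,0],[1,0,-10,0,0],[1,0,-12,0,0],[1,0,-12,0,0]]

```text
time: 10.15
position: [0.5724, -0.0394, 0.0964]
orientation: [[-0.961, 0.278, -0.001], [0.278, 0.961, 0.003], [0.002, 0.002, -1.0]]
force: [3.5, 6.7, -19.4]
finger_gap: 0.123
```

```bash
python3 edges.py 12;python3 look.py 12|tail -1
```

```text
t 10.15 TCP in housing mm [16.1 -1.4 96.4] tool-y yaw 73.88 F [  3.5   6.7 -19.4] T [ 0.61 -0.63 -0.11] gap 0.123
tool z [-0.001  0.003 -1.   ]
plate z left,mid,right 0.0848 0.0796 0.0691
110 53 461 d from -x edge 8.8, +x edge 7.6
170 63 451 d from -x edge 9.1, +x edge 7.4
y edge -68: 120 0.5
y edge -68: 440 -0.20000000000000284
plate: slope x deg -5.07 (neg=bolt end up) slope y 0.01, z at x=0 79.0
```

View pics/s12.png

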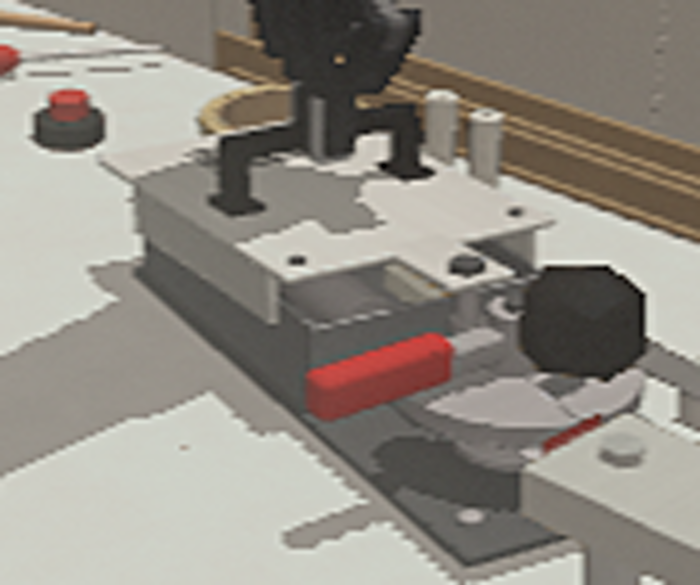

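apply_moves:
  plan:
    - [[0,0,4,0,0],[0,0,8,0,0],[0,0,12,0,0],[0,0,14,0,0],[0,0,15,0,0]]

```text
time: 10.8
position: [0.5728, -0.0431, 0.0836]
orientation: [[-0.96, 0.281, 0.001], [0.281, 0.96, -0.001], [-0.001, -0.001, -1.0]]
force: [-6.6, -2.9, 14.1]
finger_gap: 0.124
```

```bash
python3 edges.py 13;python3 look.py 13|tail -1
```

```text
t 10.8 TCP in housing mm [12.6 -2.8 83.6] tool-y yaw 73.66 F [-6.6 -2.9 14.1] T [-0.12  1.21  0.05] gap 0.124
tool z [ 0.001 -0.001 -1.   ]
plate z left,mid,right 0.0663 0.0654 0.0653
110 62 479 d from -x edge 6.3, +x edge 7.2
170 0 469 d from -x edge -28.7, +x edge 7.4
y edge -68: 120 -0.7000000000000028
y edge -68: 440 -1.0999999999999943
plate: slope x deg -0.04 (neg=bolt end up) slope y 0.06, z at x=0 65.3
```

View pics/we13.png

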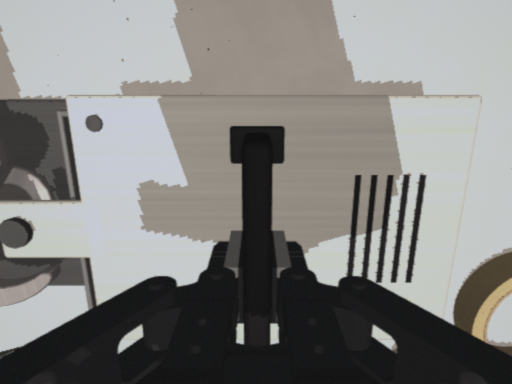

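View pics/s13.png

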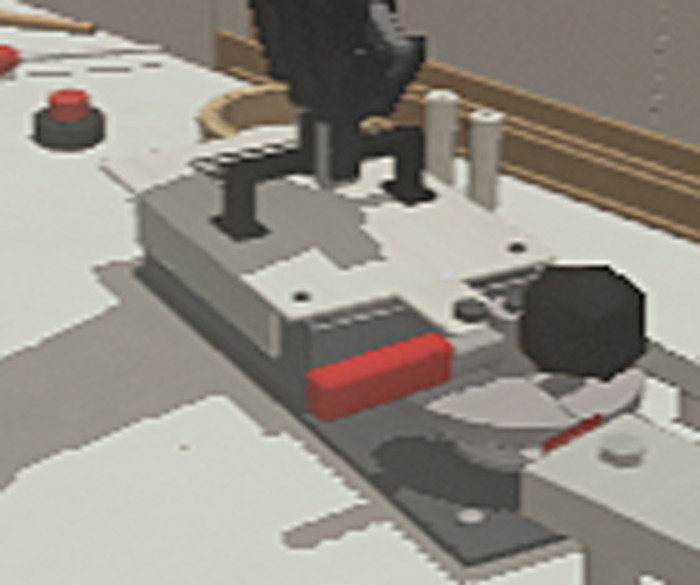

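apply_moves:
  plan:
    - [[0,0,-1,0,0],[0,0,-1,0,40],[0,0,-1,0,40],[0,0,-1,0,40],[0,0,-1,0,40]]

```text
time: 11.45
position: [0.5729, -0.0417, 0.0833]
orientation: [[-0.96, 0.28, 0.0], [0.28, 0.96, 0.0], [-0.0, 0.0, -1.0]]
force: [-0.0, 0.8, 0.3]
finger_gap: 0.467
```

apply_moves:
  plan:
    - [[0,0,-20,0,40],[0,0,-60,0,40],[0,0,-105,0,40],[0,0,-150,0,0],[0,0,-180,0,0]]

```text
time: 11.95
position: [0.5734, -0.0418, 0.2667]
orientation: [[-0.96, 0.28, 0.004], [0.28, 0.96, -0.0], [-0.004, 0.001, -1.0]]
force: [0.2, -0.1, 0.1]
finger_gap: 0.138
```

```bash
python3 - <<'E'
from h import *
hs();c=grab("wrist");save(c,"w14.png");np.savez("/tmp/w14.npz",**c)
E
```

```text
t 11.95 TCP in housing mm [ 14.   -3.  266.7] tool-y yaw 73.75 F [ 0.2 -0.1  0.1] T [-0.02 -0.03 -0.  ] gap 0.138
tool z [ 0.004 -0.    -1.   ]
```

View pics/w14.png

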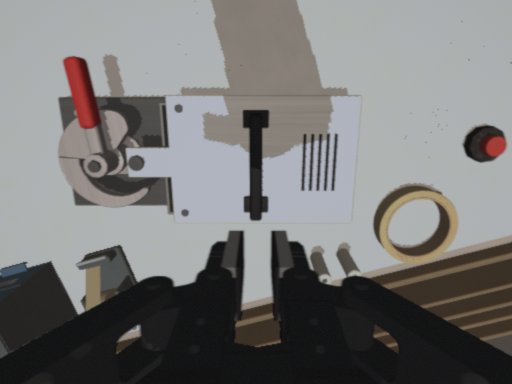

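```bash
python3 - <<'E'
from h import *
h=lambda q:(1e3*np.array([(q[:2]-O)@ex,(q[:2]-O)@ey,q[2]])).round(1)
c=dict(np.load("/tmp/w14.npz"));W=world(c);z=W[...,2]
for v in (110,130,205,215):
    r=[u for u in range(140,365) if .058<z[v,u]<.073];k=[u for u in r if all(.058<z[v,u+j]<.073 for j in range(4))]
    print(v,min(k),max(r),h(ray(c,min(k)-.5,v,.065)),h(ray(c,max(r)+.5,v,.065)))
for u,v in [(182,140),(290,115),(340,200),(200,215)]:print(h(W[v,u]))
print("bolt",h(ray(c,137,163,.070)))
P=dict(np.load("/tmp/top0.npz"));Wt=world(P).reshape(-1,3)
X=1e3*((Wt[:,:2]-O)@ex);Y=1e3*((Wt[:,:2]-O)@ey);Z=Wt[:,2]*1e3
print("rows Y from 160 to -220 step 20, cols X -340..-60 step 20 max z")
for y in range(160,-240,-20):
    print(y,[int(np.nanmax(Z[(abs(X-x)<10)&(abs(Y-y)<10)],initial=-1)) for x in range(-340,-40,20)])
im=cv2.cvtColor(c["frame"],4);hsv=cv2.cvtColor(im,cv2.COLOR_BGR2HSV)
m=(hsv[...,1]>150)&((hsv[...,0]<10)|(hsv[...,0]>170))&(z>.07);m[:,130:]=0;q=W[m];X=1e3*((q[:,:2]-O)@ex);Y=1e3*((q[:,:2]-O)@ey)
print("grip",X.mean(),Y.mean(),np.degrees(np.arctan2(Y.mean(),X.mean()+145)),np.hypot(Y.mean(),X.mean()+145))
E
```

```text
110 160 360 [-83.9  52.5  65. ] [118.   52.2  65. ]
130 169 358 [-76.3  32.6  65. ] [117.7  32.4  65. ]
205 174 352 [-76.8 -48.   65. ] [117.8 -48.3  65. ]
215 175 351 [-76.5 -59.5  65. ] [117.6 -59.8  65. ]
[-63.   22.5  65.8]
[47.4 47.4 64.3]
[103.6 -42.3  65.7]
[-48.7 -59.9  64.2]
bolt [-110.    -0.6   70. ]
rows Y from 160 to -220 step 20, cols X -340..-60 step 20 max z
160 [5, 2, 3, 2, 3, 3, 2, 3, 3, 2, 3, 3, 3, 3, 4]
140 [4, 6, 3, 5, 5, 4, 4, 2, 4, 3, 4, 4, 2, 4, 4]
120 [3, 3, 3, 3, 3, 3, 5, 3, 3, 3, 4, 2, 2, 3, 5]
100 [2, 3, 5, 2, 2, 5, 4, 3, 2, 86, 82, 4, 2, 2, 2]
80 [3, 3, 4, 3, 4, 3, 3, 2, 1, 87, 84, 3, 3, 5, 3]
60 [4, 3, 3, 3, 3, 3, 16, 20, 18, 86, 84, 48, 17, 61, 61]
40 [3, 3, 4, 4, 3, 4, 16, 19, 58, 85, 85, 57, 16, 61, 20]
20 [3, 2, 5, 4, 3, 4, 15, 58, 59, 79, 88, 57, 18, 60, 46]
0 [3, 2, 4, 4, 4, 3, 14, 58, 58, 86, 92, 54, 18, 62, 20]
-20 [3, 3, 3, 4, 3, 6, 14, 58, 58, 57, 85, 20, 55, 61, 20]
-40 [4, 4, 5, 3, 2, 5, 15, 17, 57, 60, 58, 58, 56, 59, 20]
-60 [5, 2, 3, 2, 3, 5, 15, 17, 16, 54, 55, 16, 16, 61, 60]
-80 [2, 5, 3, 3, 2, 3, 3, 4, 3, 3, 4, 3, 2, 3, 4]
-100 [3, 4, 2, 4, 3, 3, 4, 3, 3, 4, 3, 3, 2, 3, 2]
-120 [2, 3, 3, 4, 3, 3, 3, 38, 38, 30, 4, 4, 3, 2, 2]
-140 [3, 1, 71, 111, 114, 5, 33, 51, 51, 26, 2, 3, 3, 3, 5]
-160 [118, 118, 118, 117, 116, 4, 3, 57, 71, 53, 4, 3, 2, 3, 5]
-180 [118, 143, 141, 144, 117, 3, 3, 60, 73, 74, 54, 3, 3, 2, 3]
-200 [141, 142, 140, 142, 142, 116, 3, 55, 75, 75, 53, 4, 3, 3, 4]
-220 [141, 118, 117, 115, 142, 116, 2, 50, 70, 69, 53, 2, 5, 4, 3]
grip -150.5835053696782 69.42491119949216 94.59812194070828 69.64907628440307
```

apply_moves:
  plan:
    - [[25,-40,0,0,0],[50,-80,20,-0.04,0],[75,-120,60,-0.08,0],[81,-132,105,-0.08,0],[81,-132,147,-0.08,0]]

```text
time: 12.5
position: [0.4563, -0.1487, 0.116]
orientation: [[-0.978, 0.206, 0.002], [0.206, 0.978, -0.002], [-0.003, -0.002, -1.0]]
force: [1.6, 0.1, -0.8]
finger_gap: -0.001
```

```bash
python3 - <<'E'
from h import *
hs();c=grab("scene");cv2.imwrite("pics/s15.png",cv2.resize(cv2.cvtColor(c["frame"],4)[130:310,210:410],None,fx=3.6,fy=3.3))
c=grab("wrist");save(c,"w15.png");print(np.round(arm.get_obs()["joint_pos"],1))
E
```

```text
t 12.5 TCP in housing mm [-121.4   79.5  116. ] tool-y yaw 78.09 F [ 1.6  0.1 -0.8] T [-0.02 -0.06 -0.04] gap -0.001
tool z [ 0.002 -0.002 -1.   ]
[ 19.4  24.7  -6.3 116.7   4.1  39.5  88.7]
```

View pics/s15.png

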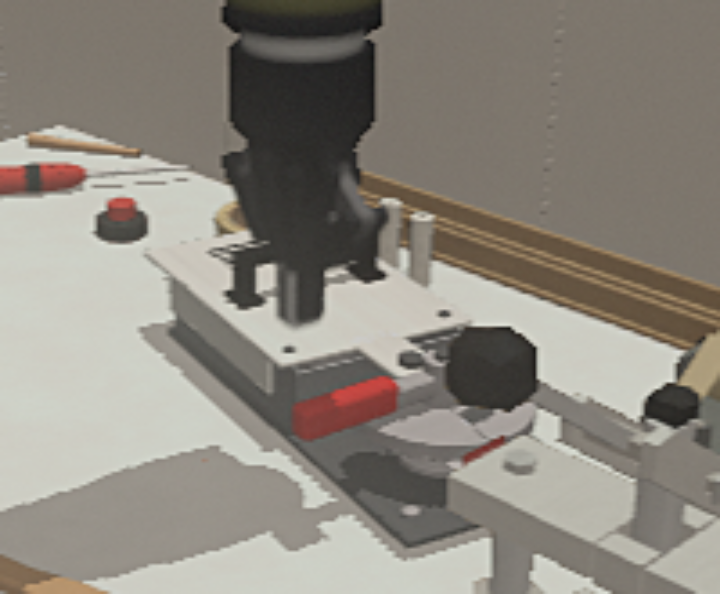

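View pics/w15.png

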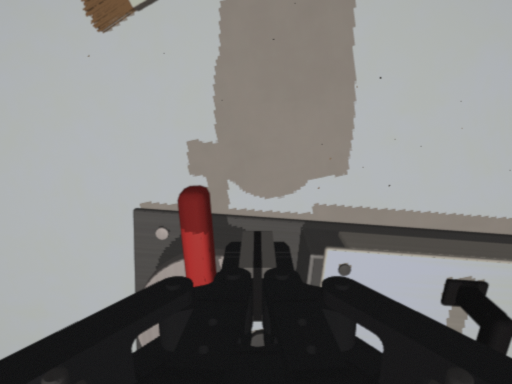

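apply_moves:
  plan:
    - [[0,0,30,0,0],[0,0,49,0,0],[0,0,49,0,0],[0,-5,49,0,0],[0,-8,49,0,0]]

```text
time: 13.1
position: [0.4575, -0.1545, 0.069]
orientation: [[-0.979, 0.202, 0.003], [0.202, 0.979, -0.001], [-0.003, -0.0, -1.0]]
force: [-0.0, 0.0, 0.9]
finger_gap: 0.0
```

```bash
cat > arc.py <<'E'
from h import *
hs()
o=arm.get_obs();R=np.array(o["orientation"]);A=O-.145*ex
rel=1e3*(R[:2,:2].T@(np.array(o["position"])[:2]-A));print("tool-frame rel to axis (r,c)",rel.round(1), "tool turned ccw from ex %.1f"%((np.degrees(np.arctan2(R[1,1],R[0,1]))-73.72)%360))
for r,c in ((76,20),):
    for k in range(1,6):
        d=np.radians(6*k);t=r*np.array([np.cos(d),-np.sin(d)])+c*np.array([np.sin(d),np.cos(d)])-rel;print(t.round(0),-d.round(3))
E
python3 arc.py
```

```text
t 13.1 TCP in housing mm [-126.6   76.7   69. ] tool-y yaw 78.34 F [-0.   0.   0.9] T [-0.03  0.02  0.05] gap 0.0
tool z [ 0.003 -0.001 -1.   ]
tool-frame rel to axis (r,c) [74.9 24.5] tool turned ccw from ex 4.6
[  3. -13.] -0.105
[  4. -21.] -0.209
[  4. -29.] -0.314
[  3. -37.] -0.419
[  1. -45.] -0.524
```

apply_moves:
  plan:
    - [[2,-8,0,-0.105,0],[3,-16,0,-0.209,0],[3,-24,0,-0.314,0],[2,-33,0,-0.419,0],[0,-41,0,-0.524,0]]

```text
time: 13.6
position: [0.4474, -0.1942, 0.0687]
orientation: [[-0.948, -0.319, -0.0], [-0.319, 0.948, -0.0], [0.0, -0.0, -1.0]]
force: [-2.7, 2.5, 1.4]
finger_gap: 0.001
```

```bash
python3 arc.py|head -3; python3 - <<'E'
from h import *
c=grab("scene");cv2.imwrite("pics/s16.png",cv2.resize(cv2.cvtColor(c["frame"],4)[130:310,210:410],None,fx=3.6,fy=3.3))
c=grab("wrist");save(c,"w16.png")
E
```

```text
t 13.6 TCP in housing mm [-167.6   75.2   68.7] tool-y yaw 108.58 F [-2.7  2.5  1.4] T [ 0.6   0.57 -0.01] gap 0.001
tool z [-0. -0. -1.]
tool-frame rel to axis (r,c) [74.6 24.4] tool turned ccw from ex 34.9
```

View pics/w16.png

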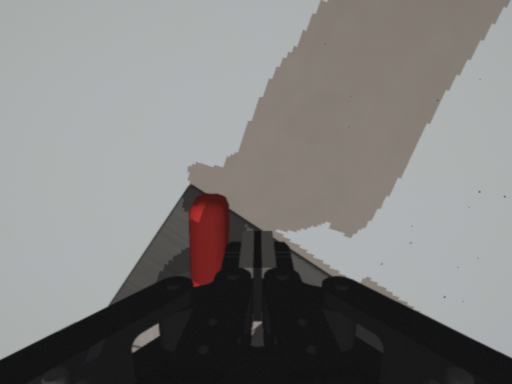

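View pics/s16.png

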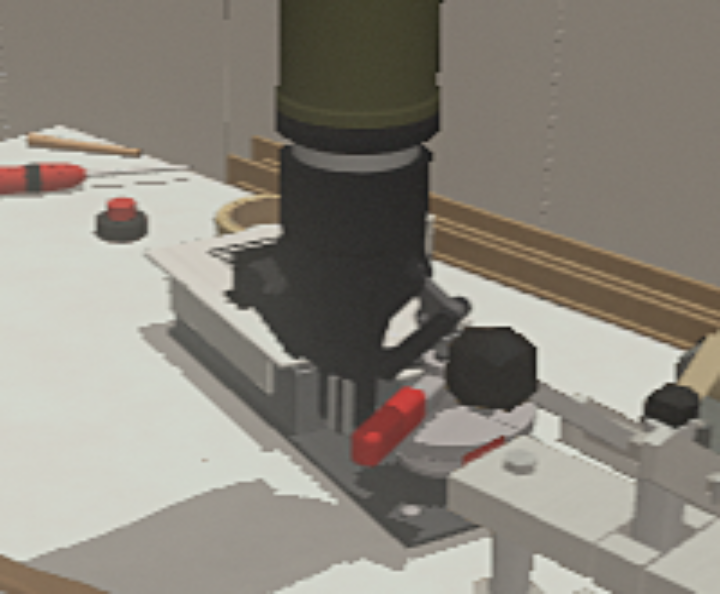

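apply_moves:
  plan:
    - [[2,-8,0,-0.105,0],[3,-16,0,-0.209,0],[3,-24,0,-0.314,0],[2,-33,0,-0.419,0],[0,-41,0,-0.524,0]]

```text
time: 14.2
position: [0.4598, -0.2333, 0.068]
orientation: [[-0.664, -0.748, -0.002], [-0.748, 0.664, -0.001], [0.002, 0.001, -1.0]]
force: [-4.2, 0.9, 1.2]
finger_gap: 0.002
```

```bash
python3 arc.py|head -3
```

```text
t 14.2 TCP in housing mm [-201.6   52.4   68. ] tool-y yaw 138.38 F [-4.2  0.9  1.2] T [ 0.16  0.91 -0.  ] gap 0.002
tool z [-0.002 -0.001 -1.   ]
tool-frame rel to axis (r,c) [73.6 23.1] tool turned ccw from ex 64.7
```

apply_moves:
  plan:
    - [[2,-8,0,-0.105,0],[4,-16,0,-0.209,0],[4,-24,0,-0.314,0],[3,-32,0,-0.419,0],[1,-40,0,-0.524,0]]

```text
time: 14.7
position: [0.4889, -0.2612, 0.068]
orientation: [[-0.201, -0.98, -0.003], [-0.98, 0.201, -0.002], [0.003, 0.002, -1.0]]
force: [-4.3, 0.6, -1.0]
finger_gap: 0.003
```

```bash
python3 arc.py|head -3;python3 - <<'E'
from h import *
c=grab("scene");cv2.imwrite("pics/s17.png",cv2.resize(cv2.cvtColor(c["frame"],4)[130:310,210:410],None,fx=3.6,fy=3.3))
E
```

```text
t 14.7 TCP in housing mm [-220.3   16.6   68. ] tool-y yaw 168.38 F [-4.3  0.6 -1. ] T [ 0.1   0.91 -0.02] gap 0.003
tool z [-0.003 -0.002 -1.   ]
tool-frame rel to axis (r,c) [73.7 22.6] tool turned ccw from ex 94.7
```

View pics/s17.png

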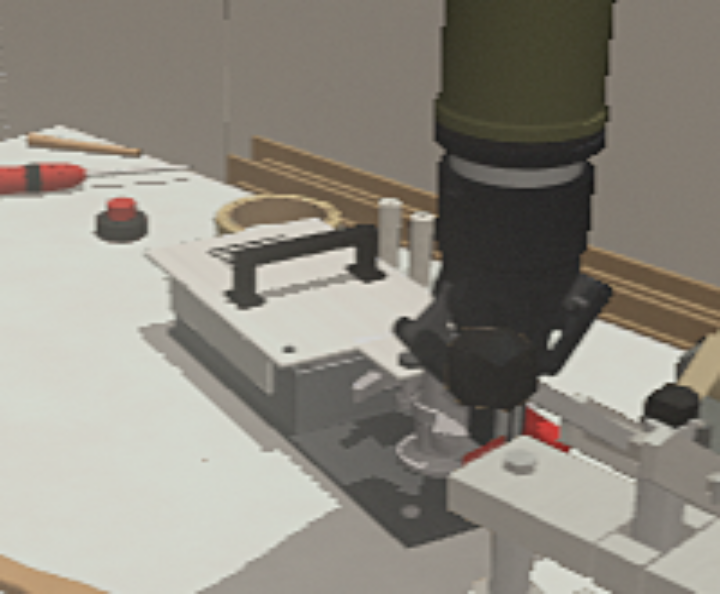

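Cover sits flat, the lever has turned about 90° with about 4 N; carry on with the arc.

apply_moves:
  plan:
    - [[2,-8,0,-0.105,0],[4,-16,0,-0.209,0],[4,-25,0,-0.314,0],[3,-33,0,-0.419,0],[1,-41,0,-0.524,0]]

```text
time: 15.25
position: [0.5274, -0.2693, 0.0653]
orientation: [[0.306, -0.952, -0.003], [-0.952, -0.306, -0.009], [0.008, 0.005, -1.0]]
force: [-2.9, 7.4, 74.3]
finger_gap: -0.001
```

```bash
python3 arc.py|head -3
```

```text
t 15.25 TCP in housing mm [-217.3  -22.6   65.3] tool-y yaw -162.17 F [-2.9  7.4 74.3] T [-0.9   0.6   0.15] gap -0.001
tool z [-0.003 -0.009 -1.   ]
tool-frame rel to axis (r,c) [72.5 21.8] tool turned ccw from ex 124.1
```

```bash
python3 - <<'E'
from h import *
o=arm.get_obs();print(np.round(o["joint_pos"],1),np.round(o["joint_efforts"],1),np.round(o["qvel"],2))
c=grab("scene");save(c,"s18.png")
c=grab("wrist");save(c,"w18.png");hs()
c=grab("top");save(c,"t18.png");hs()
E
```

```text
[ 64.4  60.7 -81.7 102.3  62.7  77.3 165.2] [  0.7 -72.1 -21.9 -14.5  -1.6  -4.8  -0.1] [ -4.37  44.85  -9.73 -12.48  18.    36.14   2.6 ]
t 15.35 TCP in housing mm [-219.5  -20.2   57.7] tool-y yaw -162.41 F [ 0.  -0.5 -1.4] T [-0.06 -0.04  0.01] gap 0.001
tool z [-0.013 -0.004 -1.   ]
t 15.4 TCP in housing mm [-215.4  -21.8   61.1] tool-y yaw -162.24 F [-3.9 -1.8 -0.6] T [-0.54  0.89  0.03] gap -0.002
tool z [-0.006 -0.001 -1.   ]
```

View pics/s18.png

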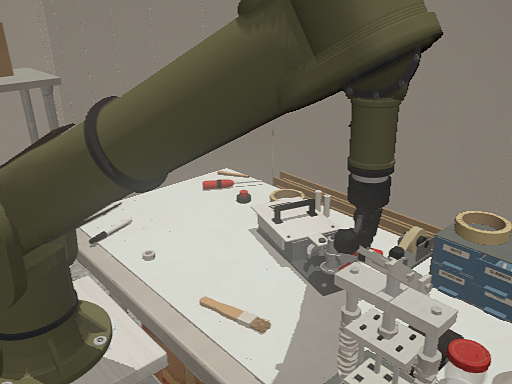

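View pics/w18.png

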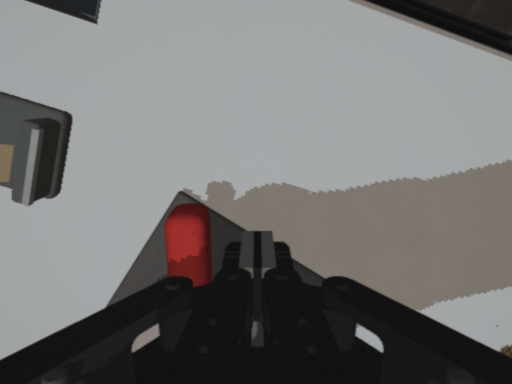

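View pics/t18.png

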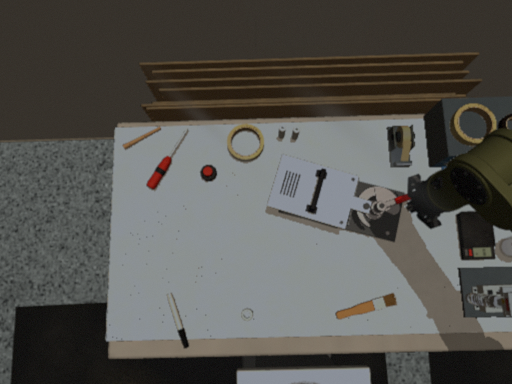

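apply_moves:
  plan:
    - [[0,4,-5,0,0],[0,6,-20,0,0],[0,6,-40,0.03,0],[0,6,-60,0.08,0],[0,6,-80,0.14,0]]

```text
time: 15.9
position: [0.5244, -0.2663, 0.1493]
orientation: [[0.174, -0.985, 0.005], [-0.985, -0.175, -0.007], [0.008, -0.004, -1.0]]
force: [0.0, -0.3, -0.6]
finger_gap: 0.003
```

```bash
python3 - <<'E'
from h import *
hs();o=arm.get_obs();print(np.round(o["joint_pos"],1),np.round(o["qvel"],1))
E
```

```text
t 15.9 TCP in housing mm [-215.2  -18.9  149.3] tool-y yaw -169.95 F [ 0.  -0.3 -0.6] T [ 0.   -0.02  0.  ] gap 0.003
tool z [ 0.005 -0.007 -1.   ]
[ 65.5  52.  -81.7  98.3  53.2  78.3 163.9] [  2.3 -19.2  -0.  -14.5 -22.4   7.3 -15.7]
```

apply_moves:
  plan:
    - [[0,0,-20,0.1,0],[0,0,-40,0.2,0],[0,0,-60,0.3,0],[0,0,-60,0.42,0],[0,0,-60,0.55,0]]

```text
time: 16.4
position: [0.5246, -0.2651, 0.2093]
orientation: [[-0.368, -0.93, 0.007], [-0.93, 0.368, -0.008], [0.004, -0.009, -1.0]]
force: [-1.1, -0.5, -1.0]
finger_gap: -0.005
```

apply_moves:
  plan:
    - [[0,0,0,0.12,0],[0,0,0,0.24,0],[0,0,0,0.36,0],[0,0,0,0.48,0],[0,0,0,0.6,0]]

```text
time: 16.9
position: [0.5244, -0.2651, 0.2086]
orientation: [[-0.829, -0.56, 0.006], [-0.56, 0.829, -0.007], [-0.001, -0.009, -1.0]]
force: [-0.6, 0.6, -0.3]
finger_gap: -0.0
```

```bash
python3 - <<'E'
from h import *
hs();o=arm.get_obs();print(np.round(o["joint_pos"],1),np.round(o["qvel"],1))
E
```

```text
t 16.9 TCP in housing mm [-214.1  -18.5  208.6] tool-y yaw 124.04 F [-0.6  0.6 -0.3] T [-0.01  0.08  0.03] gap -0.0
tool z [ 0.006 -0.007 -1.   ]
[ 62.7  39.9 -68.9  93.9  39.1  73.3 110.5] [ -5.5  -8.5  17.5   0.2 -11.3  -9.2 -57.5]
```

apply_moves:
  plan:
    - [[0,0,0,0.14,0],[0,0,0,0.28,0],[0,0,0,0.42,0],[0,0,0,0.56,0],[0,0,0,0.7,0]]

```text
time: 17.4
position: [0.5245, -0.265, 0.2087]
orientation: [[-0.994, 0.107, 0.007], [0.107, 0.994, -0.007], [-0.008, -0.006, -1.0]]
force: [0.2, -0.1, 0.2]
finger_gap: 0.001
```

apply_moves:
  plan:
    - [[0,0,0,0.14,0],[0,0,0,0.28,0],[0,0,0,0.42,0],[0,0,0,0.56,0],[0,0,0,0.7,0]]

```text
time: 17.9
position: [0.5246, -0.265, 0.2088]
orientation: [[-0.692, 0.722, 0.007], [0.722, 0.692, -0.007], [-0.01, 0.001, -1.0]]
force: [0.8, -0.1, 0.2]
finger_gap: -0.003
```

apply_moves:
  plan:
    - [[0,0,0,0.12,0],[0,0,0,0.24,0],[0,0,0,0.36,0],[0,0,0,0.42,0],[0,0,0,0.42,0]]

```text
time: 18.4
position: [0.5246, -0.2651, 0.2086]
orientation: [[-0.342, 0.94, 0.007], [0.94, 0.342, -0.007], [-0.009, 0.004, -1.0]]
force: [1.0, 0.5, 0.2]
finger_gap: 0.003
```

```bash
python3 - <<'E'
from h import *
hs();o=arm.get_obs();print(np.round(o["joint_pos"],1),np.round(o["qvel"],1))
c=grab("wrist");save(c,"w19.png");c=grab("scene");save(c,"s19.png")
c=grab("top");cv2.imwrite("pics/t19.png",cv2.resize(cv2.cvtColor(c["frame"],4)[130:270,260:430],None,fx=4,fy=4));W=world(c);z=W[...,2]
im=cv2.cvtColor(c["frame"],4);hsv=cv2.cvtColor(im,cv2.COLOR_BGR2HSV);m=(hsv[...,1]>150)&((hsv[...,0]<10)|(hsv[...,0]>170))
m[:150]=0;m[250:]=0;m[:,:300]=0;m[:,440:]=0;v,u=np.where(m)
q=np.array([ray(c,a,b,.084)[:2] for a,b in zip(u,v)]);X=1e3*((q-O)@ex);Y=1e3*((q-O)@ey);print(len(X),X.mean(),Y.mean(),np.degrees(np.arctan2(Y.mean(),X.mean()+145))%360,np.hypot(Y.mean(),X.mean()+145))
E
```

```text
t 18.4 TCP in housing mm [-214.1  -18.8  208.6] tool-y yaw 20.01 F [1.  0.5 0.2] T [0.03 0.01 0.  ] gap 0.003
tool z [ 0.007 -0.007 -1.   ]
[ 49.9  30.3 -41.   94.1  22.1  63.3  22.9] [ 0.7  1.1 -0.6 -0.1  1.1  0.6  3.8]
147 -199.5267208600422 -36.732202532196034 213.9663787399111 65.745098605259
```

View pics/w19.png

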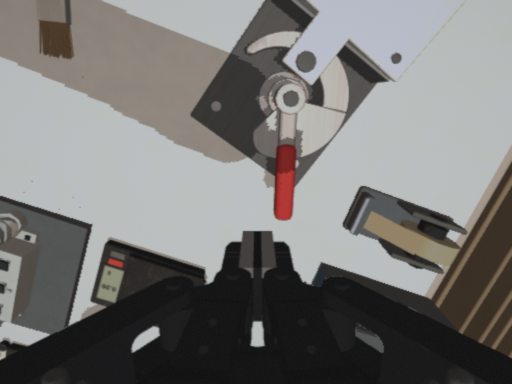

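View pics/t19.png

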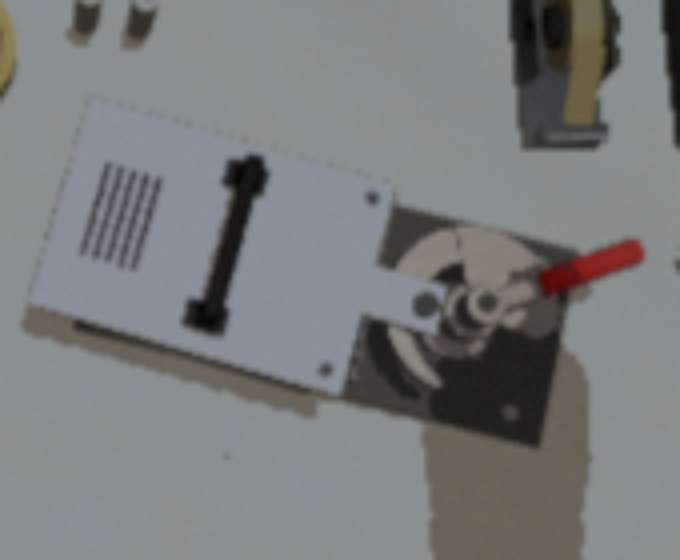

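View pics/s19.png

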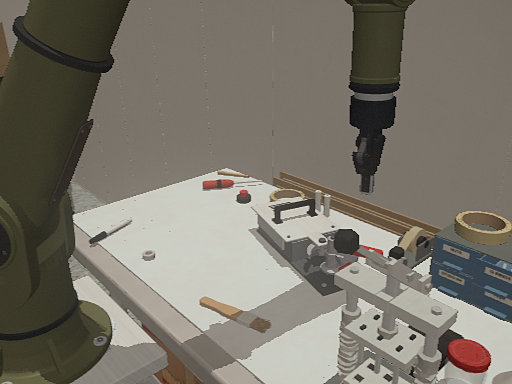

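apply_moves:
  plan:
    - [[-8,-6,40,0,0],[-8,-6,80,0,0],[-8,-6,115,0,0],[-8,-6,142,0,0],[-8,-6,142,0,0]]

```text
time: 19.05
position: [0.5186, -0.2765, 0.0602]
orientation: [[-0.343, 0.939, -0.003], [0.939, 0.343, -0.001], [-0.0, -0.004, -1.0]]
force: [-0.6, 0.3, -0.3]
finger_gap: 0.0
```

```bash
python3 arc.py|head -3; python3 - <<'E'
from h import *
print(np.round(arm.get_obs()["joint_pos"],1));c=grab("wrist");save(c,"w20.png")
E
```

```text
t 19.05 TCP in housing mm [-226.7  -16.2   60.2] tool-y yaw 20.03 F [-0.6  0.3 -0.3] T [ 0.02 -0.    0.  ] gap 0.0
tool z [-0.003 -0.001 -1.   ]
tool-frame rel to axis (r,c) [-75.4 -35.3] tool turned ccw from ex 306.3
[ 47.2  39.8 -35.2 103.2  30.6  47.   16.7]
```

View pics/w20.png

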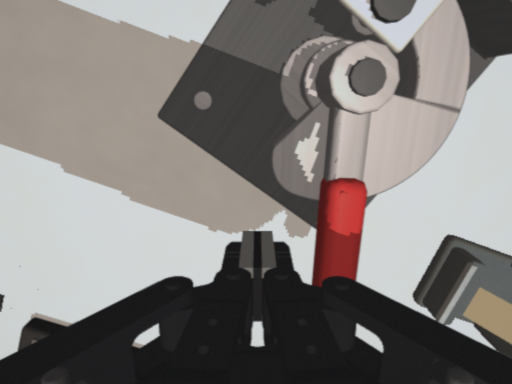

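apply_moves:
  plan:
    - [[0,7,-6,0,0],[0,14,-6,0,0],[-2,22,-6,-0.105,0],[-3,30,-6,-0.209,0],[-3,38,-6,-0.314,0]]

```text
time: 19.6
position: [0.5565, -0.269, 0.0711]
orientation: [[-0.617, 0.787, -0.001], [0.787, 0.617, -0.008], [-0.006, -0.005, -1.0]]
force: [-8.5, -3.2, 7.2]
finger_gap: 0.001
```

```bash
python3 arc.py|head -3; python3 -c "
from h import *
print(np.round(arm.get_obs()['joint_pos'],1))"
```

```text
t 19.6 TCP in housing mm [-208.9  -50.5   71.1] tool-y yaw 38.11 F [-8.5 -3.2  7.2] T [-0.68  1.84  0.08] gap 0.001
tool z [-0.001 -0.008 -1.   ]
tool-frame rel to axis (r,c) [-78.2 -22.5] tool turned ccw from ex 324.4
[ 46.9  42.2 -40.3  98.1  33.9  52.4  30.6]
```

apply_moves:
  plan:
    - [[-1,8,2,-0.105,0],[-1,16,3,-0.209,0],[-1,24,3,-0.314,0],[0,32,3,-0.419,0],[2,41,3,-0.524,0]]

```text
time: 20.1
position: [0.5889, -0.2454, 0.0682]
orientation: [[-0.927, 0.375, 0.002], [0.375, 0.927, -0.012], [-0.007, -0.01, -1.0]]
force: [-2.8, -8.1, 2.1]
finger_gap: -0.0
```

```bash
python3 arc.py|head -3; python3 -c "
from h import *
print(np.round(arm.get_obs()['joint_pos'],1))
c=grab('wrist');save(c,'w21.png')"
```

```text
t 20.1 TCP in housing mm [-177.1  -74.9   68.2] tool-y yaw 67.95 F [-2.8 -8.1  2.1] T [-1.94  0.6  -0.01] gap -0.0
tool z [ 0.002 -0.012 -1.   ]
tool-frame rel to axis (r,c) [-77.8 -24.5] tool turned ccw from ex 354.2
[ 46.7  45.9 -47.5  95.2  40.   56.9  53. ]
```

View pics/w21.png

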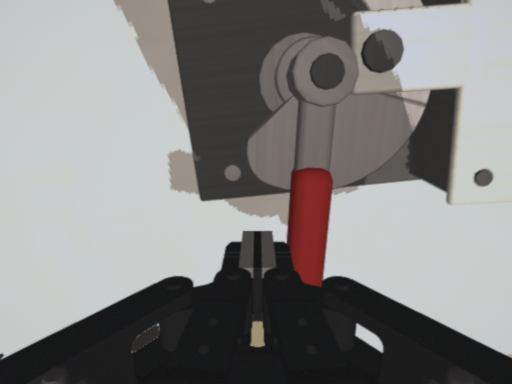

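apply_moves:
  plan:
    - [[-1,5,0,-0.05,0],[-1,10,0,-0.1,0],[-1,14,0,-0.1,0],[-1,17,0,-0.1,0],[-1,17,0,-0.1,0]]

```text
time: 20.65
position: [0.5949, -0.2358, 0.0683]
orientation: [[-0.957, 0.289, 0.0], [0.289, 0.957, -0.019], [-0.006, -0.018, -1.0]]
force: [-7.4, -21.6, 7.5]
finger_gap: -0.003
```

```bash
python3 arc.py|head -3; python3 -c "
from h import *
c=grab('wrist');save(c,'w22.png')"
```

```text
t 20.65 TCP in housing mm [-166.2  -78.    68.3] tool-y yaw 73.22 F [ -7.4 -21.6   7.5] T [-4.57  1.25 -0.01] gap -0.003
tool z [ 0.    -0.019 -1.   ]
tool-frame rel to axis (r,c) [-78.2 -20.6] tool turned ccw from ex 359.5
```

View pics/w22.png

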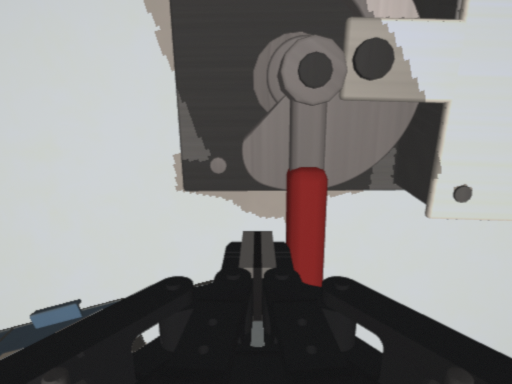

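apply_moves:
  plan:
    - [[0,-12,0,0,0],[0,-20,0,0,0],[0,-20,-40,0,0],[0,-20,-85,0,0],[0,-20,-130,0,0]]

```text
time: 21.2
position: [0.5904, -0.2425, 0.1983]
orientation: [[-0.96, 0.279, 0.003], [0.279, 0.96, -0.003], [-0.003, -0.002, -1.0]]
force: [1.1, 0.3, 1.5]
finger_gap: 0.0
```

apply_moves:
  plan:
    - [[-30,-10,-40,0,0],[-60,-10,-70,0,0],[-80,-10,-90,0,0],[-80,-10,-90,0,0],[-80,-10,-90,0,0]]

```text
time: 21.7
position: [0.6643, -0.2739, 0.2865]
orientation: [[-0.96, 0.279, 0.002], [0.279, 0.96, -0.003], [-0.003, -0.002, -1.0]]
force: [0.1, 0.4, 0.1]
finger_gap: -0.001
```

```bash
python3 - <<'E'
from h import *
hs();c=grab("wrist");save(c,"w23.png");np.savez("/tmp/w23.npz",**c)
c=grab("scene");cv2.imwrite("pics/s23.png",cv2.resize(cv2.cvtColor(c["frame"],4)[150:310,180:410],None,fx=3.4,fy=3.4))
c=grab("top");cv2.imwrite("pics/t23.png",cv2.cvtColor(c["frame"],4));np.savez("/tmp/t23.npz",**c)
E
```

```text
t 21.7 TCP in housing mm [-183.3 -155.3  286.5] tool-y yaw 73.8 F [0.1 0.4 0.1] T [-0.05  0.01  0.05] gap -0.001
tool z [ 0.002 -0.003 -1.   ]
```

View pics/w23.png

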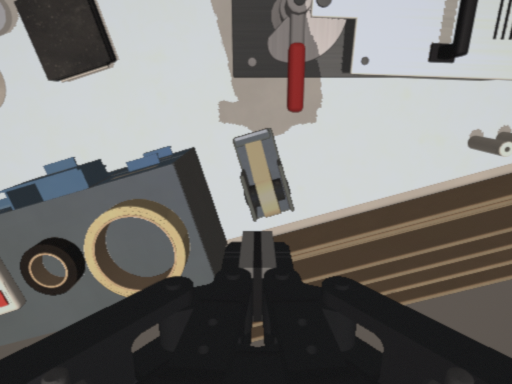

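View pics/s23.png

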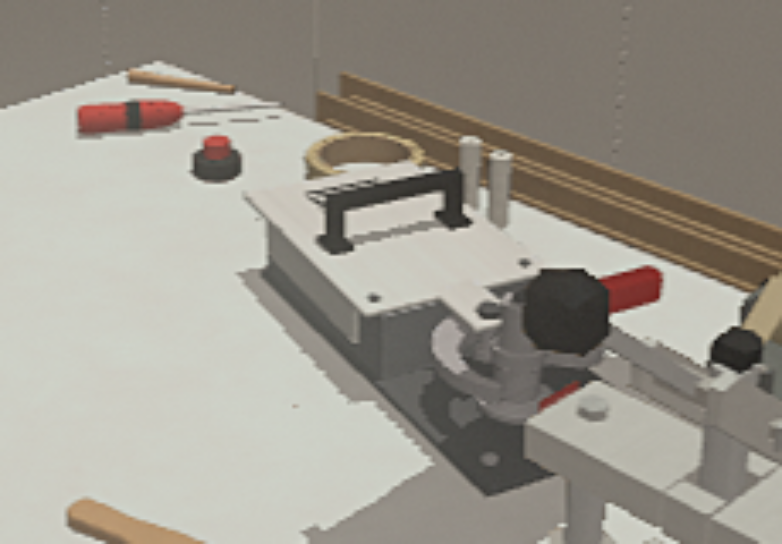

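View pics/t23.png

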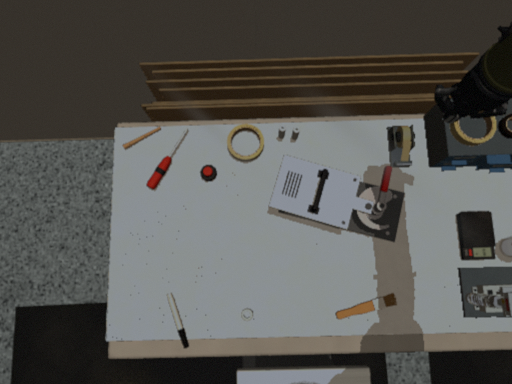

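Lever now points to the housing's −y, the cover lies flat and closed. Measuring the lever angle, cover position and bystanders.

```bash
python3 - <<'E'
from h import *
h=lambda q:(1e3*np.array([(q[:2]-O)@ex,(q[:2]-O)@ey,q[2]])).round(1)
for f in("w23","t23"):
    c=dict(np.load(f"/tmp/{f}.npz"));W=world(c);z=W[...,2]
    hsv=cv2.cvtColor(c["frame"],cv2.COLOR_RGB2HSV);m=(hsv[...,1]>150)&((hsv[...,0]<10)|(hsv[...,0]>170))&(z>.06)
    X=1e3*((W[...,:2]-O)@ex);Y=1e3*((W[...,:2]-O)@ey)
    m&=(abs(X+145)<60)&(Y>-115)&(Y<-20)
    x,y=X[m].mean(),Y[m].mean();print(f,m.sum(),"lever deg %.1f r %.1f"%(np.degrees(np.arctan2(y,x+145))%360,np.hypot(y,x+145)))
    p=(abs(Y)<75)&(X>-100)&(X<130)&(z>.055)&(z<.075)
    print(" plate x %.1f..%.1f y %.1f..%.1f zmed %.4f"%(*np.percentile(X[p],[.5,99.5]),*np.percentile(Y[p],[.5,99.5]),np.median(z[p])))
    if f=="t23":
        A=np.c_[X[p],Y[p],np.ones(p.sum())];s=np.linalg.lstsq(A,1e3*z[p],rcond=None)[0];print("slopes deg",np.degrees(s[:2]),s[2])
a=dict(np.load("/tmp/top0.npz"))["frame"][120:200,120:275].astype(int);b=dict(np.load("/tmp/t23.npz"))["frame"][120:200,120:275].astype(int)
d=abs(a-b).max(2)>40;d[60:]=0;print("changed px near bystanders",d.sum())
c=dict(np.load("/tmp/t23.npz"));q=[ray(c,u,v,.031) for u,v in [(276,187),(0,0)]]
E
```

```text
w23 992 lever deg 269.0 r 67.9
 plate x -98.5..74.7 y -68.5..3.7 zmed 0.0653
t23 110 lever deg 271.0 r 57.4
 plate x -97.6..109.1 y -66.6..70.6 zmed 0.0641
slopes deg [-0.0195295  -0.01517432] 64.06897400974188
changed px near bystanders 0
```

```bash
python3 -c "
from h import *
print(arm.sign_off())"
```

```text
the job is handed in; nothing more can be done
None
```

The housing is closed and locked, and I handed the job in at about 21.8 s. However, the cover was not tilted when its lip passed the ledge, as you asked.

**Tilt:** The moves offer no way to tilt the tool, and tilts forced by pressing the bolt on the rim sprang back in the grip. So I lowered the cover flat, about 22 mm short of home. At 2 mm above the rim I slid the lip under the ledge to about 8 mm short. I then lifted the handle until the lip caught under the ledge, with the cover tilted 5° bolt end up, and swung that end down flat. This put a brief net force of about 13 N on the ledge.

**Lever:** I pushed the red lever with closed fingers in two passes until it pushed back with about 23 N at the end stop. Partway round, two arm joints ran to the edge of their range: joint 7 at 165.2° and joint 3 at −81.7°. The arm swung quickly and the force reading jumped to 74 N for a moment. I saw no contact with anything but the lever, and every joint reading I took was at or inside its limits. I backed off, turned the tool half round and finished the push.

**Last checks:**

| Check | Result |
|---|---|
| Lever angle (270° is locked) | 269° from the wrist camera, 271° from the top camera |
| Cover level | within 0.02° along both axes |
| Plate top height (should be 65 mm) | 64 to 65 mm |
| Cover's +x edge (home is 110 mm) | 109 mm |
| Screwdriver, tape roll and star knob | no changed pixels in the top camera view |
| Gripper | well clear of everything, force reading about zero |

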